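# Pack and close the stamp box

## Robot

A 6-joint arm with a two-finger parallel gripper is mounted at the origin on the work surface. World frame = base frame: x ahead of the robot, y to its left, z up, the work surface at z = 0. Lengths are in m, angles in rad, forces in N, time in s.
With the tool pointing down it reaches from about 0.325 to 0.9 m from the base axis. Payload 3.5 kg.
Tool frame: the origin (TCP) lies at the centre of the arm's flange, where the gripper is bolted on; the fingertips stand manip.finger_overhang ahead of it and the grasp point (between the pads) lies 155 mm ahead of it (manip.finger_overhang is the distance from the TCP to the fingertips, in m); z points along the fingers, y is the line along which they close (so a half turn about z gives the same grasp; the last joint's range is limited). The gripper opens to 85 mm and grips with 20 to 120 N. Pads are 22 mm wide; open, the fingers measure 114 mm over their backs; the gripper's body (76 mm by 85 mm) begins 54 mm behind the grasp point. The pads swing forward as they close: fully open they stand 13 mm farther back than shut.
Start: joints at [-1.244, 0.276, -0.026, 1.268, 0, 1.467], TCP at [0.26, -0.568, 0.405] pointing down, gripper open.
Joint ranges: [-3.12, 3.12], [-0.85, 1.88], [-1.08, 1.24], [-1.95, 2.15], [-1.57, 1.53], [-3.14, 3.14]. Speed limits (rad/s): [2.57, 2.57, 3.14, 3.14, 3.14, 3.14].

## Interface

Orientations are given as a rotation vector (axis times angle).
In Python, from workcell import manip gives the robot as it stands.
- The arm moves only by the tool drive_tool, never from a script. Its argument "motion" is a list of rows, each a list of 6 numbers: the shift along the world's x, y, z as a fraction of full scale, then the turn, a rotation vector about the world's x, y, z as a fraction of full scale. In form: [[dx, dy, dz, ax, ay, az], ...]. A call has exactly 5 rows; each row shifts and turns the commanded pose from where the row before left it; what a row does not reach is not made up. Full scale, the value 1, is 2 cm for a shift and 6 degrees for a turn. A row lasts 1/10 s, in which the tool goes at most 50 mm and 8.59 degrees, less where a joint would pass 70% of its speed; a pose out of reach is approached as far as the arm can. A call with a number of a shift or a turn outside -1 to 1 is refused whole. A call with a gripper value outside its range is refused whole. "fingers" is the opening, from 0 (shut) to 1 (fully open), set as the call begins (left out, the last holds). The fingers move at their own pace and stop on an object; "newtons" is the grip in N (left out, the last holds). Time passes only in rows, so rows that do not move let the fingers close, or fill a call up. It gives the time, the measured TCP pose, the force, the opening and the grip force at its end, in the units of the state.
- manip.get_obs(): the state, without advancing time (a new reading comes with each control period).
- manip.grab_frame(name): name is "side" or "top"; returns a dict with "img" (480x640x3 uint8, blue, green, red), "mtx" (3x3 intrinsics, pixels), "pose" (4x4, takes a point from camera to world coordinates). Camera axes: x right, y up, looking along -z (the intrinsics and any distortion apply to the point x, -y, -z); pixel columns grow to the right and rows downward; lengths in m; the calibration is good to about 2 mm. A picture is of the moment at which its call begins. There is no depth.
- manip.sign_off(): hands the job in; it is judged then, once.
The state is a dict: "t": time; "joints": joint angles; "qvel": joint speeds; "joint_torque": joint torques, N m; "position": TCP position; "tool_rot": TCP orientation; "wrist_force": force on the tool from outside, world axes, zero at the start; "torque": the same for the moment, N m; "finger_gap": finger opening in m; "grip_force": force on a finger pad.
Only numpy, scipy, OpenCV 4.12 (cv2) and the standard library are available. Lean on these libraries where they do the work, as an engineer would, in place of code of your own. Each camera call takes 0.05 s, during which the arm holds its last target. There are 200 camera calls.

## Task

Pack the stamp set on the packing board: take the short stamps out of the box and stand them on the bench, and stand every long stamp upright in the box, leaving the short look-alikes out on the bench. Then slide the loaded box, without lifting it, along the board until it drops fully into the recess, and last slide the lid, without lifting it off, across from its shelf until it drops home on the box. Do not disturb the can, the jar or the tape.

Things in the scene. Friction and masses are not known exactly. Their poses are not given: they have to be found in the camera images.
- bed: Packing board fixed to the bench, 582 mm long (y), 141 wide (x); origin at bench level. From its -y end: loading deck (y -300 to -80 mm, top 18 mm above the bench), recess (y -80 to 102), lid shelf (y 102 to 282). Side rails (10 mm thick, tops 26 mm above the bench, inner faces at x = +-60.5 mm, y -300 to 102) guide the box with 2.5 mm to spare each side; the -y end is open.
- bed_recess (a point): Middle of the recess floor, 11 mm above the bench and 7 mm below the deck; axes as the board's. The recess is 182 mm long (y): 3 mm to spare at each end of the box. Its far (+y) end is the lid shelf's upright face. The seated box has its origin here.
- bed_shelf (a point): Middle of the top of the plywood lid shelf, 180 mm (y) x 116 mm (x), 62 mm above the bench, 1 mm above the rim of the seated box; axes as the board's.
- box: Open plywood box, loose, about 250 g: outside 176 mm (y) x 116 (x) x 50 high, walls and floor 6 mm. Origin: middle of the underside; axes along the board's. It starts on the loading deck, perhaps with one end out over the recess. Pushed at its -y end towards the board's +y, it tips a little over the recess edge, then drops in flat once its trailing end has cleared the edge.
- lid_grip (a point): Loose lid, about 200 g: plate 176 mm (y) x 116 (x) x 8; under it a plug 154 x 94 x 6 that enters the box with 5 mm to spare each side; on top a dark grip bar 60 mm long (x), 16 thick (y), 28 high. Point: middle of the bar, 28 mm above the plug's underside, 22 above the plate's; z up. Starts on the shelf, on its plug, a little turned. Slid over the box it drops 6 mm when the plug is wholly inside.
- long1_mid (a point): Wooden hand stamp with a flat base 84 mm long (x), 32 wide (y), 12 high and one upright grip block in its middle, 24 mm long (x), 18 wide (y), its top 36 mm above the underside. Point: middle of the stamp, 18 mm above its underside; z up through the grip. One of the long stamps, 60 g; three or four are there, on the bench.
- long2_mid (a point): Wooden hand stamp with a flat base 84 mm long (x), 32 wide (y), 12 high and one upright grip block in its middle, 24 mm long (x), 18 wide (y), its top 36 mm above the underside. Point: middle of the stamp, 18 mm above its underside; z up through the grip. One of the long stamps, 60 g; three or four are there, on the bench.
- long3_mid (a point): Wooden hand stamp with a flat base 84 mm long (x), 32 wide (y), 12 high and one upright grip block in its middle, 24 mm long (x), 18 wide (y), its top 36 mm above the underside. Point: middle of the stamp, 18 mm above its underside; z up through the grip. One of the long stamps, 60 g; three or four are there, on the bench.
- long4_mid (a point): Wooden hand stamp with a flat base 84 mm long (x), 32 wide (y), 12 high and one upright grip block in its middle, 24 mm long (x), 18 wide (y), its top 36 mm above the underside. Point: middle of the stamp, 18 mm above its underside; z up through the grip. One of the long stamps, 60 g; three or four are there, on the bench.
- short1_mid (a point): Wooden hand stamp with a flat base 62 mm long (x), 32 wide (y), 12 high and one upright grip block in its middle, 24 mm long (x), 18 wide (y), its top 36 mm above the underside. Point: middle of the stamp, 18 mm above its underside; z up through the grip. A short look-alike, 44 g, on the bench among the long ones.
- short2_mid (a point): Wooden hand stamp with a flat base 62 mm long (x), 32 wide (y), 12 high and one upright grip block in its middle, 24 mm long (x), 18 wide (y), its top 36 mm above the underside. Point: middle of the stamp, 18 mm above its underside; z up through the grip. A short look-alike, 44 g, inside the box at first.
- short3_mid (a point): Wooden hand stamp with a flat base 62 mm long (x), 32 wide (y), 12 high and one upright grip block in its middle, 24 mm long (x), 18 wide (y), its top 36 mm above the underside. Point: middle of the stamp, 18 mm above its underside; z up through the grip. A short look-alike, 44 g, inside the box at first.
- spray: Spray can standing by, 52 mm across, 150 mm high; origin under its middle. Leave alone.
- jar: Jar standing by, 68 mm across, 75 mm high; origin under its middle. Leave alone.
- tape: Cardboard-brown roll of tape lying by, 90 mm across, 24 mm high; origin under its middle. Leave alone.
There are look-alikes about, which are no part of the job. Leave any purple look-alike of the part that bears short1_mid alone. Leave any turquoise look-alike of the part that bears long3_mid alone.

How it is judged:
By the outcome, as a careful person would: the job done as asked, in the order asked, and still so for the second after the job is handed in, with the robot touching nothing.
Of long1, long2, long3, long4 only 3 to 4 are there at a start; the rules pass over those that are not, and their reading is None.
At some moment in a run one of long1, long2, long3, long4 may be knocked a few centimetres aside while the robot is not near it.
It also fails if it takes over 200 s, if anything falls off the work surface, if the arm or the gripper's body presses on something with over 40 N, if the wrist force passes 120 N, or if a joint passes its speed limit or range.

## Working session

There is one attempt and no reset: what is moved stays moved. The work goes in short steps, Python scripts to look and compute and a tool call to move; the robot and the scene stay as the last step left them, time stands still between calls to the robot, and variables do not carry over. Pictures are saved under pics/ and viewed, at most 14 in all, crops included, and the job is handed in when it is done.

Besides the shell and the picture viewer there is one more tool, called after ">>>" as name([rows], argument=value, ...), one row to a line, values as JSON. drive_tool: Moves the arm, as the interface text tells. Shift numbers are shares of 2 cm and turn numbers shares of 6 degrees, none past 1 either way. Its arguments: {"type":"object","properties":{"motion":{"type":"array","items":{"type":"array","items":{"type":"number","minimum":-1,"maximum":1}}},"fingers":{"type":"number"},"newtons":{"type":"number"}},"required":["motion"]}

```bash
mkdir -p pics; ls
cat > h.py <<'E'
import numpy as np,cv2
from workcell import manip
def grab(n,f=None):
    d=manip.grab_frame(n)
    if f: cv2.imwrite('pics/'+f,d['img'])
    return d
def ray(d,u,v):
    p=np.linalg.inv(d['mtx'])@np.array([u,v,1.]); p=np.array([p[0],-p[1],-p[2]])
    P=np.array(d['pose']); return P[:3,3],P[:3,:3]@p
def onz(d,u,v,z):
    o,r=ray(d,u,v); return o+r*(z-o[2])/r[2]
def proj(d,X):
    P=np.linalg.inv(np.array(d['pose'])); c=P[:3,:3]@np.array(X)+P[:3,3]
    q=d['mtx']@np.array([c[0],-c[1],-c[2]]); return q[:2]/q[2]
E
python3 - <<'E'
from h import *
o=manip.get_obs(); print(o['t'],o['position'],o['tool_rot'],o['finger_gap'],manip.finger_overhang)
for n in('top','side'):
    d=grab(n,n+'0.png'); print(d.keys(),d['mtx'].tolist(),np.round(d['pose'],4).tolist())
E
```

```text
pics
0.0 [ 0.26028915 -0.56778259  0.40353907] [-3.06712345e+00 -6.69433860e-01  3.89859569e-04] 0.08535859769909562 0.1734
dict_keys(['img', 'mtx', 'pose']) [[580.9040847882347, 0.0, 319.1182720302767], [0.0, 580.9040847882347, 242.9650778483441], [0.0, 0.0, 1.0]] [[0.0221, 0.9801, -0.1974, 0.2146], [-0.9997, 0.0204, -0.0104, -0.0163], [-0.0062, 0.1976, 0.9803, 1.4146], [0.0, 0.0, 0.0, 1.0]]
dict_keys(['img', 'mtx', 'pose']) [[613.1182232749416, 0.0, 322.1652784300256], [0.0, 613.1182232749416, 243.7582291362732], [0.0, 0.0, 1.0]] [[-0.8173, 0.3508, -0.4572, -0.2726], [-0.5762, -0.4882, 0.6555, 1.0972], [0.0067, 0.7991, 0.6012, 1.1238], [0.0, 0.0, 0.0, 1.0]]
```

View pics/top0.png

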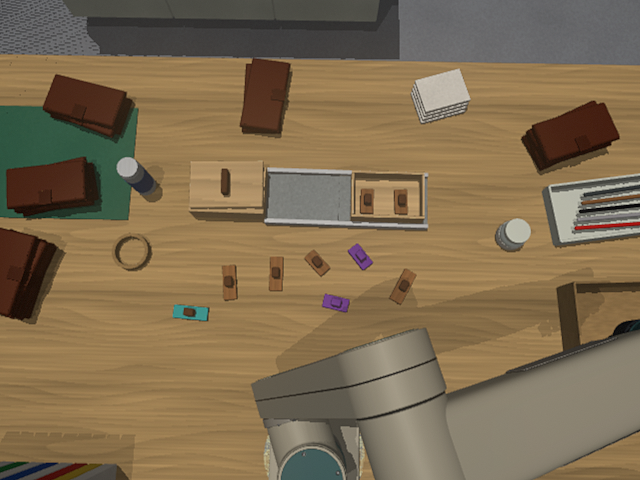

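View pics/side0.png

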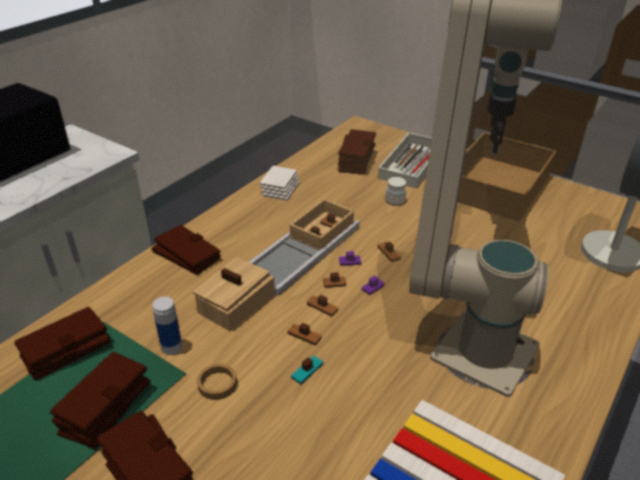

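The top view shows the lid bar at about (225,182) and the box at (352–427, 172–222) with two shorts in it. On the bench are brown long stamps at (230,282), (276,273) and (403,286) and a short at (317,262). The purple and turquoise decoys, can, jar and tape are to be left alone.

```bash
cat >> h.py <<'E'
def stamps(d,z=0.006,roi=(150,240,450,330),dark=False):
    """brown base blobs -> list (centre px, world centre at z, long side, short side, angle of long axis)"""
    x0,y0,x1,y1=roi
    im=cv2.resize(d['img'][y0:y1,x0:x1],None,fx=4,fy=4,interpolation=cv2.INTER_CUBIC)
    lab=cv2.cvtColor(im,cv2.COLOR_BGR2HSV)
    m=((lab[...,2]<148)&(lab[...,0]<16)&(lab[...,1]>90)).astype(np.uint8)*255
    m=cv2.morphologyEx(m,cv2.MORPH_CLOSE,np.ones((9,9)))
    out=[]
    for c in cv2.findContours(m,cv2.RETR_EXTERNAL,cv2.CHAIN_APPROX_NONE)[0]:
        if cv2.contourArea(c)<1500: continue
        w=np.array([onz(d,x0+(p[0]+.5)/4-.5,y0+(p[1]+.5)/4-.5,z)[:2] for p in c[:,0]],np.float32)
        (cx,cy),_,_=r=cv2.minAreaRect(w); b=cv2.boxPoints(r)
        e=[b[1]-b[0],b[2]-b[1]]; e.sort(key=np.linalg.norm)
        out.append((np.round(proj(d,[cx,cy,z])),round(cx,4),round(cy,4),*np.round([np.linalg.norm(e[1]),np.linalg.norm(e[0])],4),round(np.degrees(np.arctan2(e[1][1],e[1][0]))%180,1)))
    return out,m
E
python3 - <<'E'
from h import *
d=grab('top')
i=d['img']; h=cv2.cvtColor(i,cv2.COLOR_BGR2HSV)
for u,v in[(230,270),(230,295),(230,283),(276,262),(310,256),(404,280),(225,182),(250,300),(300,320),(220,170),(190,313)]: print(u,v,h[v,u])
o,m=stamps(d)
for s in o: print(s)
cv2.imwrite('pics/c1.png',np.hstack([cv2.resize(i[150:320,170:440],None,fx=2.9,fy=2.9,interpolation=cv2.INTER_CUBIC)]))
cv2.imwrite('pics/m1.png',m)
E
```

```text
230 270 [ 14 150 131]
230 295 [ 14 150 131]
230 283 [ 13 144  90]
276 262 [ 14 148 136]
310 256 [ 13 143 121]
404 280 [ 13 136  71]
225 182 [ 13 139  86]
250 300 [ 18 119 157]
300 320 [ 18 122 165]
220 170 [ 17 108 163]
190 313 [ 13 143  93]
(array([402., 286.]), 0.3955, -0.2065, np.float32(0.0852), np.float32(0.0325), np.float32(152.4))
(array([229., 282.]), 0.3962, 0.2163, np.float32(0.085), np.float32(0.0327), np.float32(5.5))
(array([276., 273.]), 0.4203, 0.1031, np.float32(0.0844), np.float32(0.0327), np.float32(0.2))
(array([317., 263.]), 0.4492, 0.0038, np.float32(0.0634), np.float32(0.0331), np.float32(42.8))
```

View pics/c1.png

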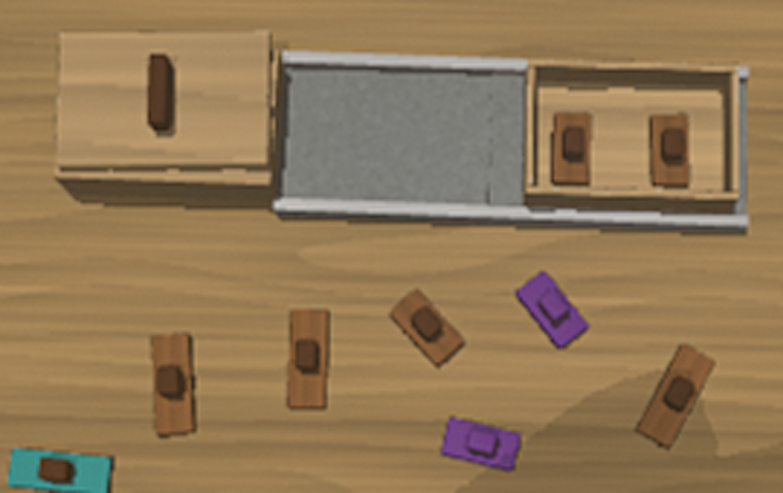

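The crop confirms three longs (about 85 x 33 mm), one short on the bench (63 mm) and two shorts in the box. Next are the board, box, shorts in the box and lid bar.

```bash
cat >> h.py <<'E'
B=lambda u,v:(170+(u+.5)/2.9-.5,150+(v+.5)/2.9-.5)
E
python3 - <<'E'
from h import *
d=grab('top')
print('shorts in box'); 
for s in stamps(d,.030,(354,180,424,218))[0]: print(s)
print('lid bar top'); 
for s in stamps(d,.062+.028,(212,160,240,205))[0]: print(s)
print('box rim',[np.round(onz(d,*B(*p),.068),4)[:2].tolist() for p in[(527,66),(526,198),(741,70),(739,200)]])
h=cv2.cvtColor(d['img'],cv2.COLOR_BGR2HSV)
m=((h[...,1]<40)&(h[...,2]>150)).astype(np.uint8); m[:150]=0;m[240:]=0;m[:,:255]=0;m[:,440:]=0
n,l,st,c=cv2.connectedComponentsWithStats(m)
for k in range(1,n):
    if st[k,4]<40: continue
    ys,xs=np.nonzero(l==k); w=np.array([onz(d,x,y,.026)[:2] for x,y in zip(xs,ys)])
    f=np.polyfit(w[:,1],w[:,0],1); print(st[k],'slope dx/dy',f[0].round(4),'x at y=-.1',np.polyval(f,-.1).round(4),w.min(0).round(4),w.max(0).round(4))
# recess/shelf boundary
print('shelf-face corners', [np.round(onz(d,*B(*p),.062),4)[:2].tolist() for p in[(270,33),(271,172),(58,178),(60,33)]])
print('lid plate corners z=.076',[np.round(onz(d,*B(*p),.076),4)[:2].tolist() for p in[(270,33),(270,164),(58,168),(60,33)]])
E
```

```text
shorts in box
(array([400., 201.]), 0.6024, -0.1995, np.float32(0.0638), np.float32(0.0329), np.float32(0.5))
(array([366., 201.]), 0.6022, -0.1159, np.float32(0.0639), np.float32(0.0333), np.float32(177.9))
lid bar top
(array([225., 181.]), 0.6266, 0.2253, np.float32(0.0643), np.float32(0.0202), np.float32(3.0))
box rim [[0.6617, -0.0763], [0.5482, -0.0768], [0.6618, -0.2549], [0.5501, -0.2517]]
[267 167  85   7 295] slope dx/dy 0.0163 x at y=-.1 0.6774 [ 0.6736 -0.0772] [0.6857 0.1332]
[264 218 164  10 566] slope dx/dy 0.0184 x at y=-.1 0.5459 [ 0.5395 -0.2649] [0.5545 0.1353]
shelf-face corners [[0.6885, 0.1404], [0.5675, 0.1346], [0.5588, 0.3111], [0.6849, 0.3178]]
lid plate corners z=.076 [[0.6836, 0.1388], [0.5706, 0.1341], [0.5637, 0.3083], [0.6801, 0.3143]]
```

>>> drive_tool([
  [0.855, 0.92, -0.284, 0, 0, -0.205],
  [0.855, 0.92, -0.284, 0, 0, -0.205],
  [0.855, 0.92, -0.284, 0, 0, -0.205],
  [0.855, 0.92, -0.284, 0, 0, -0.205],
  [0.855, 0.92, -0.284, 0, 0, -0.205],
], fingers=0.38, newtons=30)

```text
t: 0.7
position: [0.3464, -0.4753, 0.3759]
tool_rot: [-3.101, -0.503, 0.0]
wrist_force: [0.0, 0.2, -0.9]
finger_gap: 0.0324
grip_force: 0.0
```

>>> drive_tool([
  [0.855, 0.92, -0.284, 0, 0, -0.205],
  [0.855, 0.92, -0.284, 0, 0, -0.205],
  [0.855, 0.92, -0.284, 0, 0, -0.205],
  [0.855, 0.92, -0.284, 0, 0, -0.205],
  [0.855, 0.92, -0.284, 0, 0, -0.205],
])

```text
t: 1.2
position: [0.432, -0.3833, 0.3475]
tool_rot: [-3.123, -0.336, 0.0]
wrist_force: [0.1, -1.1, -0.2]
finger_gap: 0.0321
grip_force: 0.0
```

>>> drive_tool([
  [0.855, 0.92, -0.284, 0, 0, -0.205],
  [0.855, 0.92, -0.284, 0, 0, -0.205],
  [0.855, 0.92, -0.284, 0, 0, -0.205],
  [0.855, 0.92, -0.284, 0, 0, -0.205],
  [0.855, 0.92, -0.284, 0, 0, -0.205],
])

```text
t: 1.7
position: [0.5174, -0.2913, 0.3191]
tool_rot: [-3.137, -0.168, 0.0]
wrist_force: [0.7, -0.3, 0.0]
finger_gap: 0.0327
grip_force: 0.0
```

>>> drive_tool([
  [0.855, 0.92, -0.284, 0, 0, -0.205],
  [0.855, 0.92, -0.284, 0, 0, -0.205],
  [0.855, 0.92, -0.284, 0, 0, -0.205],
  [0.855, 0.92, -0.284, 0, 0, -0.205],
  [0.855, 0.92, -0.284, 0, 0, -0.205],
])

```text
t: 2.2
position: [0.603, -0.1993, 0.2906]
tool_rot: [-3.141, 0.001, 0.001]
wrist_force: [1.0, 0.1, 0.1]
finger_gap: 0.0324
grip_force: 0.0
```

```bash
cat >> h.py <<'E'
from scipy.spatial.transform import Rotation as R
def go(x,y,z,psi):
    """print the move left to a TCP pose, in full-scale units"""
    o=manip.get_obs(); p=np.array(o['position']); M=R.from_rotvec(o['tool_rot'])
    a=np.degrees(np.arctan2(*M.as_matrix()[1::-1,0])); T=R.from_euler('z',psi,degrees=True)*R.from_rotvec([np.pi,0,0])
    rv=(T*M.inv()).as_rotvec(degrees=True)
    print('t',round(o['t'],2),'pos',p.round(4),'psi',a.round(2),'gap',round(o['finger_gap'],4),'F',np.round(o['wrist_force'],1),'ovh',manip.finger_overhang)
    print('units',((np.array([x,y,z])-p)/.02).round(2),(rv/6).round(2),'j',np.round(o['joints'],2))
E
python3 -c "
from h import *
go(.6024,-.1995,.212,-.6)
grab('side','s1.png')"
```

```text
t 2.2 pos [ 0.603  -0.1993  0.2906] psi -0.02 gap 0.0324 F [1.  0.1 0.1] ovh 0.1734
units [-0.03 -0.01 -3.93] [-0.  -0.  -0.1] j [-0.42  0.37 -0.15  1.05 -0.    2.72]
```

View pics/s1.png

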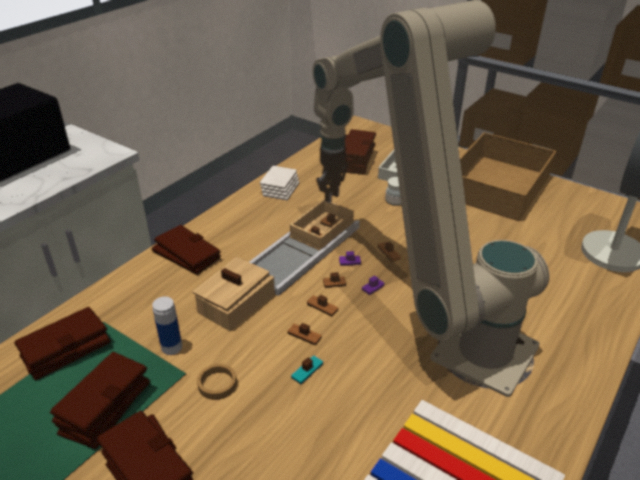

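The gripper hangs above the box at about (330,195) in the side view and the scene is unchanged.

>>> drive_tool([
  [-0.03, 0, -0.77, 0, 0, -0.1],
  [0, 0, -0.77, 0, 0, 0],
  [0, 0, -0.77, 0, 0, 0],
  [0, 0, -0.77, 0, 0, 0],
  [0, 0, -0.75, 0, 0, 0],
])

```text
t: 2.75
position: [0.601, -0.2006, 0.2126]
tool_rot: [-3.141, 0.017, 0.002]
wrist_force: [-0.4, 0.0, -0.5]
finger_gap: 0.0322
grip_force: 0.0
```

>>> drive_tool([
  [0, 0, 0, 0, 0, 0],
  [0, 0, 0, 0, 0, 0],
  [0, 0, 0, 0, 0, 0],
  [0, 0, 0, 0, 0, 0],
  [0, 0, 0, 0, 0, 0],
], fingers=0)

```text
t: 3.25
position: [0.6022, -0.2003, 0.2154]
tool_rot: [3.141, -0.016, 0.002]
wrist_force: [0.3, -0.2, -0.6]
finger_gap: 0.0172
grip_force: 34.9
```

```bash
python3 -c "
from h import *
go(.45,-.30,.1905,-.6)"
```

```text
t 3.25 pos [ 0.6022 -0.2003  0.2154] psi -0.57 gap 0.0172 F [ 0.3 -0.2 -0.6] ovh 0.1734
units [-7.61 -4.98 -1.24] [ 0.01  0.01 -0.  ] j [-0.42  0.44 -0.22  0.91 -0.    2.73]
```

>>> drive_tool([
  [0, 0, 0.76, 0, 0, 0],
  [0, 0, 0.76, 0, 0, 0],
  [0, 0, 0.76, 0, 0, 0],
  [0, 0, 0.76, 0, 0, 0],
  [0, 0, 0.76, 0, 0, 0],
])

```text
t: 3.75
position: [0.602, -0.2003, 0.2927]
tool_rot: [3.141, -0.016, 0.002]
wrist_force: [0.6, -0.3, -0.6]
finger_gap: 0.0177
grip_force: 34.9
```

>>> drive_tool([
  [-0.76, -0.5, 0, 0, 0, 0],
  [-0.76, -0.5, 0, 0, 0, 0],
  [-0.76, -0.5, 0, 0, 0, 0],
  [-0.76, -0.5, 0, 0, 0, 0],
  [-0.76, -0.5, 0, 0, 0, 0],
])

```text
t: 4.25
position: [0.5237, -0.251, 0.2896]
tool_rot: [-3.141, 0.017, 0.003]
wrist_force: [0.4, 0.2, 0.5]
finger_gap: 0.0174
grip_force: 35.0
```

>>> drive_tool([
  [-0.76, -0.5, 0, 0, 0, 0],
  [-0.76, -0.5, 0, 0, 0, 0],
  [-0.76, -0.5, 0, 0, 0, 0],
  [-0.76, -0.5, -0.5, 0, 0, 0],
  [-0.76, -0.5, -0.5, 0, 0, 0],
])

```text
t: 4.75
position: [0.4487, -0.3012, 0.2707]
tool_rot: [3.141, -0.016, 0.002]
wrist_force: [-0.0, 0.3, -1.1]
finger_gap: 0.0172
grip_force: 35.0
```

>>> drive_tool([
  [0, 0, -1, 0, 0, 0],
  [0, 0, -1, 0, 0, 0],
  [0, 0, -0.9, 0, 0, 0],
  [0, 0, -0.7, 0, 0, 0],
  [0, 0, 0, 0, 0, 0],
])

```text
t: 5.25
position: [0.4484, -0.2996, 0.1965]
tool_rot: [-3.139, 0.016, 0.005]
wrist_force: [-0.6, 0.4, 0.7]
finger_gap: 0.0173
grip_force: 35.0
```

```bash
python3 -c "
from h import *
go(.45,-.30,.1915,-.6)"
```

```text
t 5.25 pos [ 0.4484 -0.2996  0.1965] psi -0.6 gap 0.0173 F [-0.6  0.4  0.7] ovh 0.1734
units [ 0.08 -0.02 -0.25] [-0.03 -0.03 -0.  ] j [-0.71  0.33 -0.45  0.8  -0.    2.44]
```

>>> drive_tool([
  [0, 0, -0.15, 0, 0, 0],
  [0, 0, -0.12, 0, 0, 0],
  [0, 0, 0, 0, 0, 0],
  [0, 0, 0, 0, 0, 0],
  [0, 0, 0, 0, 0, 0],
])

```text
t: 5.75
position: [0.4501, -0.3003, 0.1936]
tool_rot: [3.141, -0.016, 0.001]
wrist_force: [-1.3, 0.9, 0.4]
finger_gap: 0.0175
grip_force: 35.0
```

>>> drive_tool([
  [0, 0, 0, 0, 0, 0],
  [0, 0, 0, 0, 0, 0],
  [0, 0, 0, 0, 0, 0],
  [0, 0, 0.3, 0, 0, 0],
  [0, 0, 0.8, 0, 0, 0],
], fingers=0.38)

```text
t: 6.25
position: [0.4491, -0.2995, 0.2142]
tool_rot: [-3.139, 0.016, 0.004]
wrist_force: [-0.2, -0.4, 1.0]
finger_gap: 0.0324
grip_force: 0.0
```

>>> drive_tool([
  [0, 0, 1, 0, 0, 0],
  [0, 0, 1, 0, 0, 0],
  [0.77, 0.92, 1, 0, 0, 0],
  [0.77, 0.92, 0.8, 0, 0, 0],
  [0.77, 0.92, 0, 0, 0, 0],
])

```text
t: 6.75
position: [0.4976, -0.2452, 0.2946]
tool_rot: [3.138, -0.017, 0.008]
wrist_force: [0.8, -0.5, -0.4]
finger_gap: 0.0323
grip_force: 0.0
```

>>> drive_tool([
  [0.77, 0.92, 0, 0, 0, 0],
  [0.77, 0.92, 0, 0, 0, 0],
  [0.77, 0.92, 0, 0, 0, 0],
  [0.77, 0.92, 0, 0, 0, 0],
  [0.77, 0.92, 0, 0, 0, 0],
])

```text
t: 7.25
position: [0.5736, -0.1521, 0.2916]
tool_rot: [3.141, -0.016, 0.001]
wrist_force: [-0.4, -1.4, -0.1]
finger_gap: 0.0325
grip_force: 0.0
```

>>> drive_tool([
  [0.77, 0.92, 0, 0, 0, 0],
  [0.77, 0.92, 0, 0, 0, 0],
  [0, 0, 0, 0, 0, 0],
  [0, 0, 0, 0, 0, 0],
  [0, 0, 0, 0, 0, 0],
])

```text
t: 7.75
position: [0.6033, -0.1166, 0.2912]
tool_rot: [3.141, -0.017, -0.001]
wrist_force: [0.3, -0.8, -0.2]
finger_gap: 0.0324
grip_force: 0.0
```

```bash
python3 -c "
from h import *
go(.6022,-.1165,.2145,-1)"
```

```text
t 7.75 pos [ 0.6033 -0.1166  0.2912] psi -0.6 gap 0.0324 F [ 0.3 -0.8 -0.2] ovh 0.1734
units [-0.06  0.   -3.83] [ 0.   -0.01 -0.07] j [-0.3   0.34 -0.19  1.04 -0.    2.86]
```

>>> drive_tool([
  [-0.05, 0, -0.77, 0, 0, 0],
  [0, 0, -0.77, 0, 0, 0],
  [0, 0, -0.77, 0, 0, 0],
  [0, 0, -0.77, 0, 0, 0],
  [0, 0, -0.75, 0, 0, 0],
])

```text
t: 8.25
position: [0.6024, -0.1163, 0.2128]
tool_rot: [-3.141, 0.016, 0.002]
wrist_force: [0.2, 0.1, -0.3]
finger_gap: 0.0325
grip_force: 0.0
```

>>> drive_tool([
  [0, 0, 0, 0, 0, 0],
  [0, 0, 0, 0, 0, 0],
  [0, 0, 0, 0, 0, 0],
  [0, 0, 0, 0, 0, 0],
  [0, 0, 0, 0, 0, 0],
], fingers=0)

```text
t: 8.75
position: [0.6032, -0.1162, 0.2153]
tool_rot: [3.141, -0.016, 0.002]
wrist_force: [0.8, -0.2, -1.3]
finger_gap: 0.0175
grip_force: 35.1
```

>>> drive_tool([
  [0, 0, 0.76, 0, 0, 0],
  [0, 0, 0.76, 0, 0, 0],
  [0, 0, 0.76, 0, 0, 0],
  [0, 0, 0.76, 0, 0, 0],
  [0, 0, 0.76, 0, 0, 0],
])

```text
t: 9.25
position: [0.603, -0.1162, 0.2927]
tool_rot: [3.141, -0.016, 0.002]
wrist_force: [-0.0, -0.1, -0.3]
finger_gap: 0.0173
grip_force: 35.1
```

>>> drive_tool([
  [-0.5, -0.88, 0, 0, 0, 1],
  [-0.5, -0.88, 0, 0, 0, 1],
  [-0.5, -0.88, 0, 0, 0, 1],
  [-0.5, -0.88, 0, 0, 0, 1],
  [-0.5, -0.88, 0, 0, 0, 1],
])

```text
t: 9.75
position: [0.5525, -0.2048, 0.2917]
tool_rot: [3.036, 0.805, 0.001]
wrist_force: [0.6, 0.3, -0.3]
finger_gap: 0.0175
grip_force: 35.2
```

>>> drive_tool([
  [-0.5, -0.88, 0, 0, 0, 1],
  [-0.5, -0.88, 0, 0, 0, 1],
  [-0.5, -0.88, 0, 0, 0, 1],
  [-0.5, -0.88, 0, 0, 0, 1],
  [-0.5, -0.88, 0, 0, 0, 1],
])

```text
t: 10.25
position: [0.5025, -0.2929, 0.2917]
tool_rot: [2.724, 1.563, 0.001]
wrist_force: [0.1, -0.4, -0.6]
finger_gap: 0.0174
grip_force: 35.2
```

>>> drive_tool([
  [-0.5, -0.88, 0, 0, 0, 1],
  [-0.5, -0.88, 0, 0, 0, 1],
  [-0.5, -0.88, 0, 0, 0, 1],
  [-0.5, -0.88, 0, 0, 0, 1],
  [-0.5, -0.88, 0, 0, 0, 1],
])

```text
t: 10.75
position: [0.4524, -0.381, 0.2916]
tool_rot: [2.227, 2.214, 0.0]
wrist_force: [0.4, 0.4, 0.1]
finger_gap: 0.0174
grip_force: 35.2
```

```bash
python3 -c "
from h import *
go(.45,-.38,.192,90)"
```

```text
t 10.75 pos [ 0.4524 -0.381   0.2916] psi 89.67 gap 0.0174 F [0.4 0.4 0.1] ovh 0.1734
units [-0.12  0.05 -4.98] [0.01 0.01 0.05] j [-0.81  0.3  -0.25  1.02  0.    0.77]
```

>>> drive_tool([
  [-0.1, 0.05, -1, 0, 0, 0],
  [0, 0, -1, 0, 0, 0],
  [0, 0, -1, 0, 0, 0],
  [0, 0, -1, 0, 0, 0],
  [0, 0, -0.6, 0, 0, 0],
])

```text
t: 11.25
position: [0.4505, -0.3789, 0.1978]
tool_rot: [-2.232, -2.209, -0.0]
wrist_force: [-0.8, 0.3, -0.4]
finger_gap: 0.0172
grip_force: 35.2
```

>>> drive_tool([
  [0, 0, -0.3, 0, 0, 0],
  [0, 0, -0.07, 0, 0, 0],
  [0, 0, 0, 0, 0, 0],
  [0, 0, 0, 0, 0, 0],
  [0, 0, 0, 0, 0, 0],
])

```text
t: 11.75
position: [0.4512, -0.3795, 0.192]
tool_rot: [2.231, 2.209, -0.0]
wrist_force: [-0.5, 0.4, -0.2]
finger_gap: 0.017
grip_force: 35.2
```

>>> drive_tool([
  [0, 0, 0, 0, 0, 0],
  [0, 0, 0, 0, 0, 0],
  [0, 0, 0, 0, 0, 0],
  [0, 0, 0.3, 0, 0, 0],
  [0, 0, 0.8, 0, 0, 0],
], fingers=0.38)

```text
t: 12.25
position: [0.4501, -0.3784, 0.2121]
tool_rot: [-2.23, -2.208, -0.0]
wrist_force: [-0.4, 0.3, 0.1]
finger_gap: 0.0324
grip_force: 0.0
```

>>> drive_tool([
  [0, 0, 1, 0, 0, 0],
  [0, 0, 1, 0, 0, 0],
  [0, 0, 1, 0, 0, 0],
  [-0.27, 0.87, 0, 0, 0, 1],
  [-0.27, 0.87, 0, 0, 0, 1],
])

```text
t: 12.75
position: [0.4404, -0.3448, 0.2748]
tool_rot: [1.983, 2.433, -0.0]
wrist_force: [-0.1, 0.4, -0.5]
finger_gap: 0.0325
grip_force: 0.0
```

>>> drive_tool([
  [-0.27, 0.87, 0, 0, 0, 1],
  [-0.27, 0.87, 0, 0, 0, 1],
  [-0.27, 0.87, 0, 0, 0, 1],
  [-0.27, 0.87, 0, 0, 0, 1],
  [-0.27, 0.87, 0, 0, 0, 1],
])

```text
t: 13.25
position: [0.4128, -0.2567, 0.2736]
tool_rot: [1.286, 2.866, -0.0]
wrist_force: [-0.7, -1.2, 0.7]
finger_gap: 0.0327
grip_force: 0.0
```

```bash
python3 -c "
from h import *
d=grab('top','t2.png')
for s in stamps(d)[0]: print(s)
go(.3955,-.2065,.19,152.4)"
```

```text
(array([286., 289.]), 0.3822, 0.0778, np.float32(0.0848), np.float32(0.0325), np.float32(179.6))
(array([229., 282.]), 0.3965, 0.2163, np.float32(0.0853), np.float32(0.0327), np.float32(5.6))
(array([317., 262.]), 0.4492, 0.0038, np.float32(0.063), np.float32(0.0333), np.float32(43.2))
t 13.3 pos [ 0.4113 -0.2542  0.273 ] psi 131.91 gap 0.0326 F [-1.6  2.6 -0. ] ovh 0.1734
units [-0.79  2.38 -4.15] [-0.03 -0.03  3.41] j [-0.69  0.14 -0.49  0.94  0.    0.15]
```

View pics/t2.png

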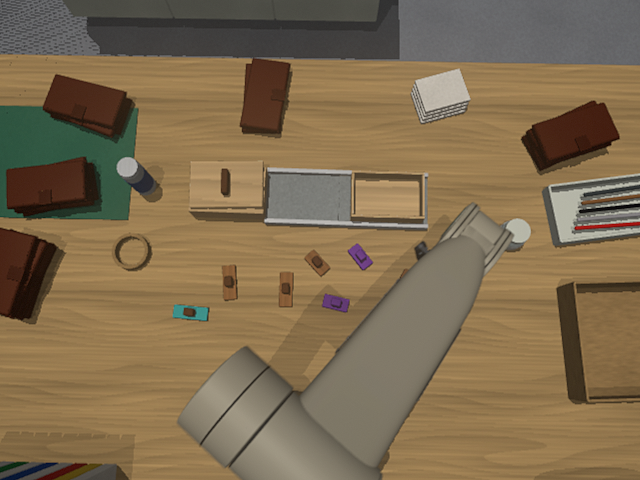

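One long has been knocked to about (286,289), which is world (0.382, 0.078). The box is now empty and the other stamps are unchanged. I'll pick the long under the gripper.

>>> drive_tool([
  [-0.2, 0.6, 0, 0, 0, 0.85],
  [-0.2, 0.6, 0, 0, 0, 0.85],
  [-0.2, 0.6, 0, 0, 0, 0.85],
  [-0.19, 0.58, 0, 0, 0, 0.86],
  [0, 0, 0, 0, 0, 0],
])

```text
t: 13.8
position: [0.3966, -0.2088, 0.2732]
tool_rot: [-0.763, -3.047, -0.001]
wrist_force: [0.1, -0.4, 0.9]
finger_gap: 0.0325
grip_force: 0.0
```

>>> drive_tool([
  [0, 0, -0.9, 0, 0, 0],
  [0, 0, -0.9, 0, 0, 0],
  [0, 0, -0.9, 0, 0, 0],
  [0, 0, -0.8, 0, 0, 0],
  [0, 0, -0.6, 0, 0, 0],
])

```text
t: 14.3
position: [0.3975, -0.2104, 0.1904]
tool_rot: [0.767, 3.046, -0.001]
wrist_force: [-0.4, 0.5, 0.7]
finger_gap: 0.0324
grip_force: 0.0
```

>>> drive_tool([
  [0, 0, 0, 0, 0, 0],
  [0, 0, 0, 0, 0, 0],
  [0, 0, 0, 0, 0, 0],
  [0, 0, 0, 0, 0, 0],
  [0, 0, 0, 0, 0, 0],
], fingers=0)

```text
t: 14.8
position: [0.3975, -0.21, 0.1917]
tool_rot: [0.763, 3.046, -0.001]
wrist_force: [-0.1, 0.5, -0.5]
finger_gap: 0.017
grip_force: 34.3
```

Run:
```python
from h import *
go(.6085,-.211,.29,179)
d=grab('top')
i=d['img'][160:235,255:440]; g=cv2.resize(i,None,fx=4.3,fy=4.3,interpolation=cv2.INTER_CUBIC)
cv2.imwrite('pics/b2.png',g)
```

```text
t 14.8 pos [ 0.3975 -0.21    0.1917] psi 151.88 gap 0.017 F [-0.1  0.5 -0.5] ovh 0.1734
units [10.55 -0.05  4.91] [0.01 0.01 4.52] j [-0.63  0.2  -0.64  0.73 -0.   -0.14]
```

View pics/b2.png

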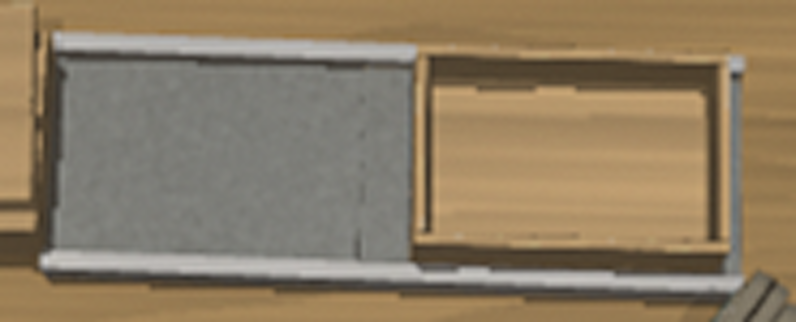

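The box (rim corners about (415,48), (731,55), (413,246), (730,252) in the crop) is empty, with its trailing end near the deck's open end.

Run:
```python
from h import *
d=grab('top')
C=lambda u,v:(255+(u+.5)/4.3-.5,160+(v+.5)/4.3-.5)
q=np.array([onz(d,*C(*p),.068)[:2] for p in[(415,48),(731,55),(413,246),(730,252)]])
print(q.round(4).tolist(),q.mean(0).round(4),np.linalg.norm(q[0]-q[1]),np.linalg.norm(q[0]-q[2]))
f=np.array([onz(d,*C(*p),.024)[:2] for p in[(433,88),(708,92)]]);print('floor far corners',f.round(4).tolist())
f=np.array([onz(d,*C(*p),.026)[:2] for p in[(52,33),(45,270),(740,288),(740,58)]]);print('rails',f.round(4).tolist())
```

```text
[[0.6659, -0.0756], [0.6653, -0.2535], [0.5509, -0.0758], [0.5511, -0.2514]] [ 0.6083 -0.1641] 0.17789120663125615 0.11495684301609155
floor far corners [[0.6565, -0.0883], [0.6573, -0.2476]]
rails [[0.6849, 0.134], [0.543, 0.1324], [0.5406, -0.2641], [0.6777, -0.2661]]
```

>>> drive_tool([
  [0, 0, 1, 0, 0, 0],
  [0, 0, 1, 0, 0, 0],
  [0, 0, 1, 0, 0, 0],
  [0, 0, 1, 0, 0, 0],
  [0, 0, 0.9, 0, 0, 0],
])

```text
t: 15.4
position: [0.3972, -0.2097, 0.2902]
tool_rot: [0.763, 3.047, -0.0]
wrist_force: [0.1, 0.5, -1.0]
finger_gap: 0.0171
grip_force: 34.3
```

>>> drive_tool([
  [1, 0, 0, 0, 0, 0.5],
  [1, 0, 0, 0, 0, 0.5],
  [1, 0, 0, 0, 0, 0.5],
  [1, 0, 0, 0, 0, 0.5],
  [1, 0, 0, 0, 0, 0.5],
])

```text
t: 15.9
position: [0.4979, -0.2096, 0.2892]
tool_rot: [-0.355, -3.121, 0.0]
wrist_force: [-0.3, -0.7, -0.2]
finger_gap: 0.0171
grip_force: 34.4
```

>>> drive_tool([
  [1, 0, 0, 0, 0, 0.5],
  [1, 0, 0, 0, 0, 0.5],
  [1, 0, 0, 0, 0, 0.5],
  [1, 0, 0, 0, 0, 0.5],
  [0.7, 0, 0, 0, 0, 0],
])

```text
t: 16.4
position: [0.5924, -0.2097, 0.2891]
tool_rot: [0.029, 3.141, -0.0]
wrist_force: [-0.7, 0.6, 0.4]
finger_gap: 0.0173
grip_force: 34.4
```

>>> drive_tool([
  [0, 0, 0, 0, 0, 0],
  [0, 0, 0, 0, 0, 0],
  [0, 0, -0.7, 0, 0, 0],
  [0, 0, -0.8, 0, 0, 0],
  [0, 0, -0.8, 0, 0, 0],
])

```text
t: 16.9
position: [0.5918, -0.2101, 0.2441]
tool_rot: [0.031, 3.137, -0.001]
wrist_force: [2.8, 1.1, 10.7]
finger_gap: 0.0171
grip_force: 39.0
```

Run:
```python
from h import *
go(.6115,-.210,.2165,179)
```

```text
t 16.9 pos [ 0.5918 -0.2101  0.2441] psi 178.86 gap 0.0171 F [ 2.8  1.1 10.7] ovh 0.1734
units [ 0.99  0.   -1.38] [0.01 0.05 0.02] j [-0.44  0.4  -0.21  0.95  0.   -0.42]
```

I summed the x rows 2 cm short, so the stamp's end touched the rim at about 11 N. I'll lift and correct.

>>> drive_tool([
  [0, 0, 0.9, 0, 0, 0],
  [0, 0, 0.9, 0, 0, 0],
  [0, 0, 0.3, 0, 0, 0],
  [0.5, 0, 0, 0, 0, 0],
  [0.5, 0, 0, 0, 0, 0],
])

```text
t: 17.4
position: [0.6113, -0.2097, 0.2843]
tool_rot: [-0.031, -3.141, -0.001]
wrist_force: [0.1, 0.1, -0.4]
finger_gap: 0.0172
grip_force: 37.9
```

Run:
```python
from h import *
go(.6115,-.210,.2165,179)
d=grab('top'); cv2.imwrite('pics/b3.png',cv2.resize(d['img'][130:250,250:450],None,fx=4,fy=4,interpolation=cv2.INTER_CUBIC)[:480])
s=grab('side'); cv2.imwrite('pics/b3.png',np.vstack([cv2.imread('pics/b3.png')[:300],cv2.resize(s['img'][170:245,270:470],None,fx=4,fy=4,interpolation=cv2.INTER_CUBIC)]))
```

```text
t 17.4 pos [ 0.6113 -0.2097  0.2843] psi 178.86 gap 0.0172 F [ 0.1  0.1 -0.4] ovh 0.1734
units [ 0.01 -0.01 -3.39] [-0.   -0.01  0.02] j [-0.43  0.39 -0.13  1.05  0.   -0.41]
```

View pics/b3.png

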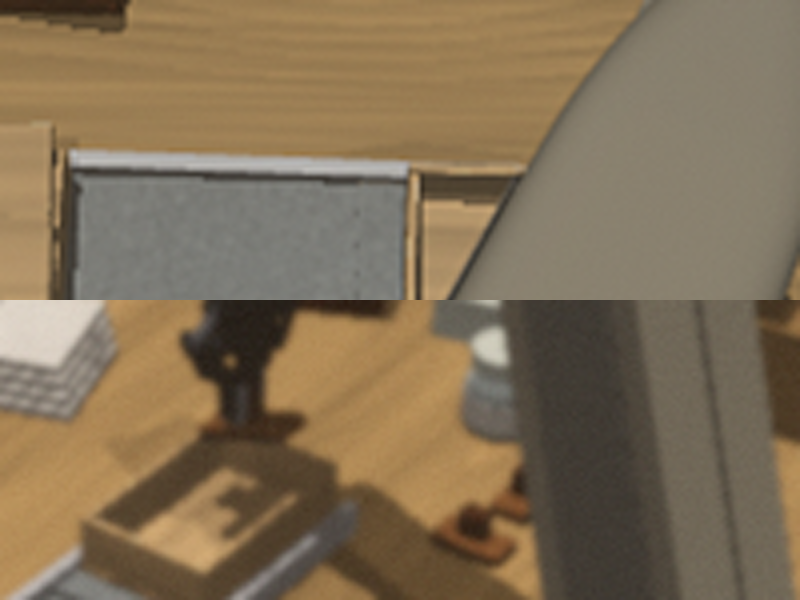

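The box has not moved (left rim at about x=410 in the crop) and the stamp is still held level. I'll lower it.

>>> drive_tool([
  [0, 0, -0.8, 0, 0, 0],
  [0, 0, -0.8, 0, 0, 0],
  [0, 0, -0.8, 0, 0, 0],
  [0, 0, -0.6, 0, 0, 0],
  [0, 0, -0.2, 0, 0, 0],
])

```text
t: 18.0
position: [0.61, -0.2094, 0.2213]
tool_rot: [-0.03, -3.136, -0.001]
wrist_force: [-12.8, 3.4, 26.3]
finger_gap: 0.0174
grip_force: 43.5
```

>>> drive_tool([
  [0, 0, -0.1, 0, 0, 0],
  [0, 0, 0, 0, 0, 0],
  [0, 0, 0, 0, 0, 0],
  [0, 0, 0, 0, 0, 0],
  [0, 0, 0, 0, 0, 0],
])

```text
t: 18.5
position: [0.6105, -0.2097, 0.2214]
tool_rot: [-0.031, -3.139, 0.0]
wrist_force: [-8.8, 2.3, 16.0]
finger_gap: 0.0172
grip_force: 42.0
```

Run:
```python
from h import *
go(.6115,-.210,.2165,179)
s=grab('side'); cv2.imwrite('pics/b4.png',cv2.resize(s['img'][180:260,270:370],None,fx=5,fy=5,interpolation=cv2.INTER_CUBIC))
```

```text
t 18.5 pos [ 0.6105 -0.2097  0.2214] psi 178.89 gap 0.0172 F [-8.8  2.3 16. ] ovh 0.1734
units [ 0.05 -0.02 -0.25] [ 0.   -0.02  0.02] j [-0.43  0.45 -0.18  0.93 -0.   -0.41]
```

View pics/b4.png

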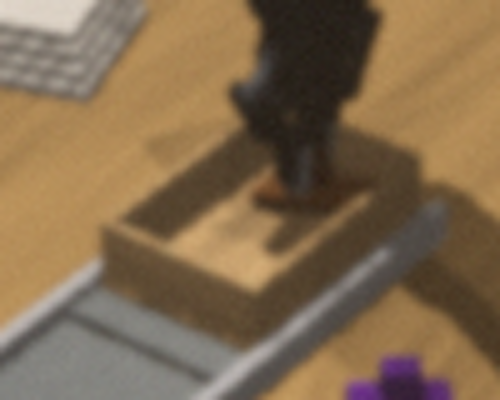

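The stamp is inside, slightly tilted in the grip and touching the floor early. I'll relax and release so it settles flat.

>>> drive_tool([
  [0, 0, 0.15, 0, 0, 0],
  [0, 0, 0, 0, 0, 0],
  [0, 0, 0, 0, 0, 0],
  [0, 0, 0, 0, 0, 0],
  [0, 0, 0, 0, 0, 0],
])

```text
t: 19.05
position: [0.6114, -0.2098, 0.2218]
tool_rot: [0.031, 3.141, -0.0]
wrist_force: [0.8, -1.2, 0.6]
finger_gap: 0.0171
grip_force: 40.0
```

>>> drive_tool([
  [0, 0, 0, 0, 0, 0],
  [0, 0, 0, 0, 0, 0],
  [0, 0, 0, 0, 0, 0],
  [0, 0, 0.3, 0, 0, 0],
  [0, 0, 0.8, 0, 0, 0],
], fingers=0.36)

```text
t: 19.55
position: [0.6103, -0.2094, 0.2431]
tool_rot: [-0.031, -3.138, -0.002]
wrist_force: [-0.9, -0.7, 0.1]
finger_gap: 0.0305
grip_force: 0.0
```

>>> drive_tool([
  [0, 0, 1, 0, 0, 0],
  [0, 0, 1, 0, 0, 0],
  [0, 0, 0.5, 0, 0, 0],
  [-0.6, 0.8, 0, 0, 0, 0],
  [-0.6, 0.8, 0, 0, 0, 0],
])

```text
t: 20.05
position: [0.5875, -0.1779, 0.2957]
tool_rot: [0.032, 3.139, -0.001]
wrist_force: [0.2, 0.2, 1.0]
finger_gap: 0.0307
grip_force: 0.0
```

>>> drive_tool([
  [-0.79, 1, 0, 0, 0, 0],
  [-0.79, 1, 0, 0, 0, 0],
  [-0.79, 1, 0, 0, 0, 0],
  [-0.79, 1, 0, 0, 0, 0],
  [-0.79, 1, 0, 0, 0, 0],
])

```text
t: 20.55
position: [0.5075, -0.077, 0.2947]
tool_rot: [0.031, 3.141, -0.0]
wrist_force: [0.4, 0.2, -0.2]
finger_gap: 0.0307
grip_force: 0.0
```

>>> drive_tool([
  [-0.79, 1, 0, 0, 0, 0],
  [-0.79, 1, 0, 0, 0, 0],
  [-0.79, 1, 0, 0, 0, 0],
  [-0.79, 1, 0, 0, 0, 0],
  [-0.79, 1, 0, 0, 0, 0],
])

```text
t: 21.05
position: [0.4285, 0.0229, 0.2948]
tool_rot: [0.031, 3.14, 0.0]
wrist_force: [-0.8, -0.2, -0.1]
finger_gap: 0.0305
grip_force: 0.0
```

Run:
```python
from h import *
go(.3822,.0778,.19,179.6)
d=grab('top')
for s in stamps(d)[0]: print(s)
print('box'); 
for s in stamps(d,.030,(354,184,424,216))[0]: print(s)
g=cv2.resize(d['img'][160:235,330:440],None,fx=4,fy=4,interpolation=cv2.INTER_CUBIC)
s=grab('side'); g2=cv2.resize(s['img'][180:260,270:380],None,fx=4,fy=4,interpolation=cv2.INTER_CUBIC)
cv2.imwrite('pics/b5.png',np.vstack([g,g2])[:600])
```

```text
t 21.05 pos [0.4285 0.0229 0.2948] psi 178.87 gap 0.0305 F [-0.8 -0.2 -0.1] ovh 0.1734
units [-2.32  2.74 -5.24] [0.   0.01 0.12] j [-0.1   0.02 -0.58  0.97  0.   -0.08]
(array([229., 282.]), 0.3961, 0.2162, np.float32(0.0852), np.float32(0.033), np.float32(5.5))
(array([441., 263.]), 0.4533, -0.3002, np.float32(0.0623), np.float32(0.0325), np.float32(179.0))
box
(array([405., 201.]), 0.6042, -0.2097, np.float32(0.0765), np.float32(0.0326), np.float32(178.2))
```

View pics/b5.png

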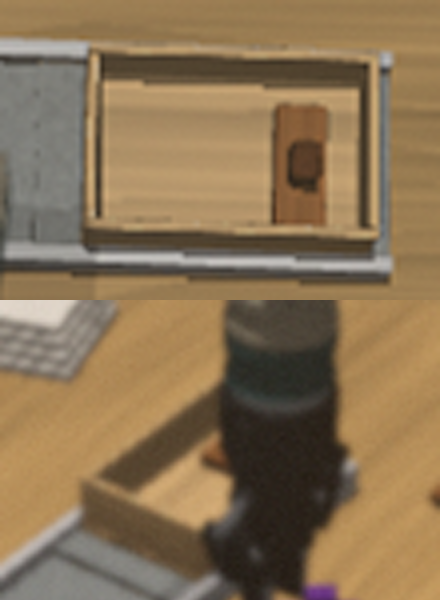

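The first long stands in the box at about (300,165) in the crop, upright and near the near wall. Next is the second long.

>>> drive_tool([
  [-0.78, 0.92, -0.5, 0, 0, 0.04],
  [-0.77, 0.91, -0.5, 0, 0, 0.04],
  [-0.77, 0.91, -0.3, 0, 0, 0.04],
  [0, 0, -0.6, 0, 0, 0],
  [0, 0, -0.8, 0, 0, 0],
])

```text
t: 21.65
position: [0.3836, 0.0772, 0.2408]
tool_rot: [0.009, 3.138, -0.0]
wrist_force: [0.4, 0.2, -0.4]
finger_gap: 0.0309
grip_force: 0.0
```

>>> drive_tool([
  [0, 0, -0.8, 0, 0, 0],
  [0, 0, -0.8, 0, 0, 0],
  [0, 0, -0.6, 0, 0, 0],
  [0, 0, -0.25, 0, 0, 0],
  [0, 0, 0, 0, 0, 0],
])

```text
t: 22.15
position: [0.383, 0.0768, 0.1909]
tool_rot: [-0.011, -3.141, 0.0]
wrist_force: [-0.1, -0.2, 0.6]
finger_gap: 0.0312
grip_force: 0.0
```

Run:
```python
from h import *
go(.3822,.0778,.1905,179.6)
d=grab('side')
for s in stamps(d,.006,(260,270,400,360))[0]: print(s)
```

```text
t 22.15 pos [0.383  0.0768 0.1909] psi 179.58 gap 0.0312 F [-0.1 -0.2  0.6] ovh 0.1734
units [-0.04  0.05 -0.02] [ 0.   -0.01  0.  ] j [ 0.03  0.1  -0.76  0.71 -0.    0.04]
(array([306., 333.]), 0.3946, 0.2094, np.float32(0.0896), np.float32(0.0539), np.float32(4.9))
(array([390., 315.]), 0.253, 0.0287, np.float32(0.0894), np.float32(0.0487), np.float32(119.4))
(array([267., 292.]), 0.5747, 0.1458, np.float32(0.1066), np.float32(0.0395), np.float32(129.8))
(array([345., 291.]), 0.4032, 0.0184, np.float32(0.1915), np.float32(0.1665), np.float32(93.1))
```

>>> drive_tool([
  [0, 0, 0, 0, 0, 0],
  [0, 0, 0, 0, 0, 0],
  [0, 0, 0, 0, 0, 0],
  [0, 0, 0, 0, 0, 0],
  [0, 0, 0, 0, 0, 0],
], fingers=0)

```text
t: 22.7
position: [0.3836, 0.077, 0.1919]
tool_rot: [0.011, 3.14, -0.0]
wrist_force: [-0.5, -0.2, 6.3]
finger_gap: 0.0172
grip_force: 30.9
```

>>> drive_tool([
  [0, 0, 1, 0, 0, 0],
  [0, 0, 1, 0, 0, 0],
  [0, 0, 1, 0, 0, 0],
  [0, 0, 1, 0, 0, 0],
  [0, 0, 1, 0, 0, 0],
])

```text
t: 23.2
position: [0.3822, 0.0771, 0.2915]
tool_rot: [-0.011, -3.14, -0.0]
wrist_force: [0.1, -0.0, -0.5]
finger_gap: 0.0177
grip_force: 30.1
```

>>> drive_tool([
  [0.87, -0.926, 0, 0, 0, -0.1],
  [0.87, -0.926, 0, 0, 0, 0],
  [0.87, -0.926, 0, 0, 0, 0],
  [0.87, -0.926, 0, 0, 0, 0],
  [0.87, -0.926, 0, 0, 0, 0],
])

```text
t: 23.7
position: [0.4699, -0.0162, 0.2906]
tool_rot: [-0.027, -3.14, -0.001]
wrist_force: [-0.0, 1.0, -0.8]
finger_gap: 0.0172
grip_force: 30.1
```

>>> drive_tool([
  [0.87, -0.926, 0, 0, 0, 0],
  [0.87, -0.926, 0, 0, 0, 0],
  [0.87, -0.926, 0, 0, 0, 0],
  [0.87, -0.926, 0, 0, 0, 0],
  [0.87, -0.926, 0, 0, 0, 0],
])

```text
t: 24.2
position: [0.557, -0.1088, 0.2904]
tool_rot: [-0.027, -3.14, -0.001]
wrist_force: [-0.5, 0.0, -0.1]
finger_gap: 0.0174
grip_force: 30.1
```

>>> drive_tool([
  [0.87, -0.926, 0, 0, 0, 0],
  [0.87, -0.926, 0, 0, 0, 0],
  [0.87, -0.926, 0, 0, 0, 0],
  [0, 0, 0, 0, 0, 0],
  [0, 0, 0, 0, 0, 0],
])

```text
t: 24.7
position: [0.6087, -0.1638, 0.2902]
tool_rot: [-0.028, -3.14, -0.002]
wrist_force: [-0.2, 0.6, -0.8]
finger_gap: 0.0171
grip_force: 30.1
```

Run:
```python
from h import *
go(.6085,-.164,.216,179)
```

```text
t 24.7 pos [ 0.6087 -0.1638  0.2902] psi 178.97 gap 0.0171 F [-0.2  0.6 -0.8] ovh 0.1734
units [-0.01 -0.01 -3.71] [-0.01 -0.02  0.  ] j [-0.37  0.36 -0.16  1.05  0.   -0.35]
```

>>> drive_tool([
  [0, 0, -0.8, 0, 0, 0],
  [0, 0, -0.8, 0, 0, 0],
  [0, 0, -0.8, 0, 0, 0],
  [0, 0, -0.8, 0, 0, 0],
  [0, 0, -0.3, 0, 0, 0],
])

```text
t: 25.2
position: [0.6071, -0.1623, 0.219]
tool_rot: [-0.026, -3.137, -0.003]
wrist_force: [0.3, -0.3, -1.2]
finger_gap: 0.0172
grip_force: 30.1
```

>>> drive_tool([
  [0, 0, -0.15, 0, 0, 0],
  [0, 0, 0, 0, 0, 0],
  [0, 0, 0, 0, 0, 0],
  [0, 0, 0, 0, 0, 0],
  [0, 0, 0, 0, 0, 0],
])

```text
t: 25.7
position: [0.6094, -0.1638, 0.2189]
tool_rot: [0.027, 3.14, -0.001]
wrist_force: [0.3, -0.2, -0.2]
finger_gap: 0.0172
grip_force: 30.1
```

>>> drive_tool([
  [0, 0, 0, 0, 0, 0],
  [0, 0, 0, 0, 0, 0],
  [0, 0, 0, 0, 0, 0],
  [0, 0, 0.3, 0, 0, 0],
  [0, 0, 0.8, 0, 0, 0],
], fingers=0.36)

```text
t: 26.2
position: [0.6081, -0.1634, 0.239]
tool_rot: [-0.027, -3.138, -0.002]
wrist_force: [-1.1, -0.4, 0.7]
finger_gap: 0.0307
grip_force: 0.0
```

>>> drive_tool([
  [0, 0, 1, 0, 0, 0],
  [0, 0, 1, 0, 0, 0],
  [0, 0, 0.6, 0, 0, 0],
  [-0.5, 0.93, 0, 0, 0, 0.06],
  [-0.5, 0.93, 0, 0, 0, 0.06],
])

```text
t: 26.7
position: [0.5892, -0.1267, 0.2931]
tool_rot: [0.009, 3.14, -0.001]
wrist_force: [-0.2, 0.0, -0.7]
finger_gap: 0.0307
grip_force: 0.0
```

>>> drive_tool([
  [-0.5, 0.93, 0, 0, 0, 0.06],
  [-0.5, 0.93, 0, 0, 0, 0.06],
  [-0.5, 0.93, 0, 0, 0, 0.06],
  [-0.5, 0.93, 0, 0, 0, 0.06],
  [-0.5, 0.93, 0, 0, 0, 0.06],
])

```text
t: 27.2
position: [0.5382, -0.0321, 0.2921]
tool_rot: [-0.043, 3.141, 0.0]
wrist_force: [-0.2, -0.8, 0.6]
finger_gap: 0.0308
grip_force: 0.0
```

>>> drive_tool([
  [-0.5, 0.93, 0, 0, 0, 0.06],
  [-0.5, 0.93, 0, 0, 0, 0.06],
  [-0.5, 0.93, 0, 0, 0, 0.06],
  [-0.5, 0.93, 0, 0, 0, 0.06],
  [-0.5, 0.93, 0, 0, 0, 0.06],
])

```text
t: 27.7
position: [0.488, 0.0608, 0.2921]
tool_rot: [-0.092, 3.14, 0.0]
wrist_force: [0.3, 0.9, 0.0]
finger_gap: 0.0307
grip_force: 0.0
```

>>> drive_tool([
  [-0.5, 0.93, 0, 0, 0, 0.06],
  [-0.5, 0.93, 0, 0, 0, 0.06],
  [-0.5, 0.93, 0, 0, 0, 0.06],
  [-0.5, 0.93, 0, 0, 0, 0.06],
  [-0.5, 0.93, 0, 0, 0, 0.06],
])

```text
t: 28.2
position: [0.4379, 0.1537, 0.2922]
tool_rot: [-0.142, 3.138, 0.0]
wrist_force: [0.9, -0.6, 0.4]
finger_gap: 0.0309
grip_force: 0.0
```

Run:
```python
from h import *
go(.3961,.2162,.193,185.5)
d=grab('top')
for s in stamps(d)[0]: print(s)
print('box'); 
for s in stamps(d,.030,(354,184,424,216))[0]: print(s)
s=grab('side')
g=cv2.resize(d['img'][160:235,330:440],None,fx=4,fy=4,interpolation=cv2.INTER_CUBIC); g2=cv2.resize(s['img'][180:255,270:380],None,fx=4,fy=4,interpolation=cv2.INTER_CUBIC)
cv2.imwrite('pics/b6.png',np.vstack([g,g2])[:600])
```

```text
t 28.2 pos [0.4379 0.1537 0.2922] psi -174.83 gap 0.0309 F [ 0.9 -0.6  0.4] ovh 0.1734
units [-2.09  3.13 -4.96] [-0.    0.    0.06] j [ 0.2   0.08 -0.51  0.97  0.    0.11]
(array([440., 263.]), 0.4533, -0.2998, np.float32(0.0625), np.float32(0.0331), np.float32(179.0))
(array([317., 263.]), 0.449, 0.0035, np.float32(0.0636), np.float32(0.0333), np.float32(43.1))
box
(array([404., 201.]), 0.6043, -0.2097, np.float32(0.0763), np.float32(0.0332), np.float32(178.8))
(array([386., 199.]), 0.6064, -0.1636, np.float32(0.0824), np.float32(0.0333), np.float32(179.0))
```

View pics/b6.png

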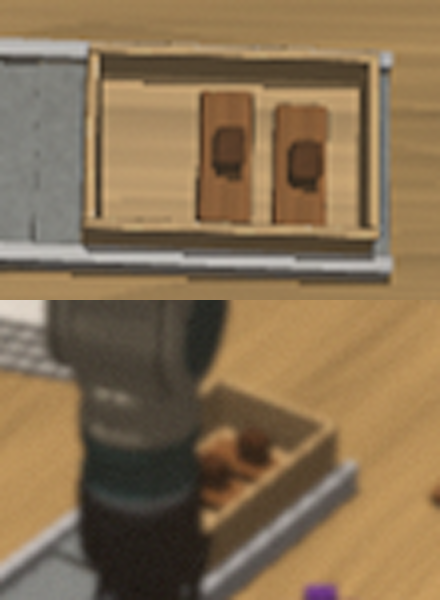

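Both longs stand upright in the box, at about (226,150) and (303,162) in the crop. The third is next.

>>> drive_tool([
  [-0.52, 0.78, 0, 0, 0, 0.06],
  [-0.52, 0.78, 0, 0, 0, 0],
  [-0.52, 0.78, 0, 0, 0, 0],
  [-0.52, 0.79, 0, 0, 0, 0],
  [0, 0, -0.8, 0, 0, 0],
])

```text
t: 28.8
position: [0.3977, 0.2165, 0.2778]
tool_rot: [-0.153, 3.133, 0.002]
wrist_force: [0.5, 0.3, 0.4]
finger_gap: 0.0305
grip_force: 0.0
```

>>> drive_tool([
  [0, 0, -1, 0, 0, 0],
  [0, 0, -1, 0, 0, 0],
  [0, 0, -1, 0, 0, 0],
  [0, 0, -0.8, 0, 0, 0],
  [0, 0, -0.36, 0, 0, 0],
])

```text
t: 29.3
position: [0.3968, 0.2146, 0.1916]
tool_rot: [0.15, -3.136, 0.002]
wrist_force: [-0.7, -0.1, 1.0]
finger_gap: 0.0307
grip_force: 0.0
```

>>> drive_tool([
  [0, 0, 0, 0, 0, 0],
  [0, 0, 0, 0, 0, 0],
  [0, 0, 0, 0, 0, 0],
  [0, 0, 0, 0, 0, 0],
  [0, 0, 0, 0, 0, 0],
], fingers=0)

```text
t: 29.8
position: [0.3977, 0.2152, 0.1935]
tool_rot: [-0.15, 3.137, 0.001]
wrist_force: [-0.1, -0.1, -0.3]
finger_gap: 0.0176
grip_force: 35.3
```

>>> drive_tool([
  [0, 0, 1, 0, 0, 0],
  [0, 0, 1, 0, 0, 0],
  [0, 0, 1, 0, 0, 0],
  [0, 0, 1, 0, 0, 0],
  [0, 0, 1, 0, 0, 0],
])

```text
t: 30.3
position: [0.3973, 0.2151, 0.294]
tool_rot: [-0.15, 3.138, 0.0]
wrist_force: [0.7, 0.1, -1.5]
finger_gap: 0.0173
grip_force: 35.3
```

Run:
```python
from h import *
go(.6092,-.118,.29,179)
```

```text
t 30.3 pos [0.3973 0.2151 0.294 ] psi -174.51 gap 0.0173 F [ 0.7  0.1 -1.5] ovh 0.1734
units [ 10.6  -16.65  -0.2 ] [-0.    0.   -1.08] j [ 0.35  0.06 -0.53  0.97 -0.    0.26]
```

>>> drive_tool([
  [0.589, -0.925, 0, 0, 0, -0.06],
  [0.589, -0.925, 0, 0, 0, -0.06],
  [0.589, -0.925, 0, 0, 0, -0.06],
  [0.589, -0.925, 0, 0, 0, -0.06],
  [0.589, -0.925, 0, 0, 0, -0.06],
])

```text
t: 30.8
position: [0.4566, 0.1218, 0.2932]
tool_rot: [-0.101, 3.14, 0.0]
wrist_force: [-0.1, 0.5, -0.1]
finger_gap: 0.0175
grip_force: 35.4
```

>>> drive_tool([
  [0.589, -0.925, 0, 0, 0, -0.06],
  [0.589, -0.925, 0, 0, 0, -0.06],
  [0.589, -0.925, 0, 0, 0, -0.06],
  [0.589, -0.925, 0, 0, 0, -0.06],
  [0.589, -0.925, 0, 0, 0, -0.06],
])

```text
t: 31.3
position: [0.5155, 0.0293, 0.2931]
tool_rot: [-0.051, 3.141, -0.0]
wrist_force: [1.1, 0.4, -0.5]
finger_gap: 0.0171
grip_force: 35.4
```

>>> drive_tool([
  [0.589, -0.925, 0, 0, 0, -0.06],
  [0.589, -0.925, 0, 0, 0, -0.06],
  [0.589, -0.925, 0, 0, 0, -0.06],
  [0.589, -0.925, 0, 0, 0, -0.06],
  [0.589, -0.925, 0, 0, 0, -0.06],
])

```text
t: 31.8
position: [0.5747, -0.0635, 0.293]
tool_rot: [-0.002, 3.141, 0.0]
wrist_force: [0.4, -0.4, -0.4]
finger_gap: 0.017
grip_force: 35.4
```

>>> drive_tool([
  [0.589, -0.925, 0, 0, 0, -0.06],
  [0.589, -0.925, 0, 0, 0, -0.06],
  [0.589, -0.925, 0, 0, 0, -0.06],
  [0, 0, 0, 0, 0, 0],
  [0, 0, 0, 0, 0, 0],
])

```text
t: 32.3
position: [0.6096, -0.1184, 0.2927]
tool_rot: [-0.028, -3.141, -0.001]
wrist_force: [-0.2, -0.5, -0.6]
finger_gap: 0.0169
grip_force: 35.4
```

Run:
```python
from h import *
go(.6092,-.118,.2185,179)
```

```text
t 32.3 pos [ 0.6096 -0.1184  0.2927] psi 178.96 gap 0.0169 F [-0.2 -0.5 -0.6] ovh 0.1734
units [-0.02  0.02 -3.71] [-0.01 -0.01  0.01] j [-0.3   0.35 -0.18  1.05  0.   -0.28]
```

>>> drive_tool([
  [0, 0, -0.8, 0, 0, 0],
  [0, 0, -0.8, 0, 0, 0],
  [0, 0, -0.8, 0, 0, 0],
  [0, 0, -0.8, 0, 0, 0],
  [0, 0, -0.4, 0, 0, 0],
])

```text
t: 32.8
position: [0.6081, -0.1168, 0.2193]
tool_rot: [-0.026, -3.138, -0.002]
wrist_force: [-1.4, -1.3, -0.6]
finger_gap: 0.0172
grip_force: 35.4
```

>>> drive_tool([
  [0, 0, -0.1, 0, 0, 0],
  [0, 0, 0, 0, 0, 0],
  [0, 0, 0, 0, 0, 0],
  [0, 0, 0, 0, 0, 0],
  [0, 0, 0, 0, 0, 0],
])

```text
t: 33.3
position: [0.6098, -0.118, 0.2197]
tool_rot: [0.027, 3.14, -0.001]
wrist_force: [-0.6, -0.2, -0.7]
finger_gap: 0.0171
grip_force: 35.4
```

>>> drive_tool([
  [0, 0, 0, 0, 0, 0],
  [0, 0, 0, 0, 0, 0],
  [0, 0, 0, 0, 0, 0],
  [0, 0, 0.3, 0, 0, 0],
  [0, 0, 0.8, 0, 0, 0],
], fingers=0.36)

```text
t: 33.8
position: [0.6085, -0.1177, 0.2398]
tool_rot: [-0.027, -3.138, -0.002]
wrist_force: [-0.1, 0.7, -0.2]
finger_gap: 0.0307
grip_force: 0.0
```

>>> drive_tool([
  [0, 0, 1, 0, 0, 0],
  [0, 0, 1, 0, 0, 0],
  [0, 0, 1, 0, 0, 0],
  [0, 0, 0.3, 0, 0, -1],
  [0, -0.6, 0, 0, 0, -1],
])

```text
t: 34.3
position: [0.6101, -0.1293, 0.3094]
tool_rot: [0.359, 3.117, -0.0]
wrist_force: [-0.5, -0.3, 0.1]
finger_gap: 0.0309
grip_force: 0.0
```

>>> drive_tool([
  [0, -0.6, 0, 0, 0, -1],
  [0, -0.6, 0, 0, 0, -1],
  [0, -0.6, 0, 0, 0, -1],
  [0, -0.6, 0, 0, 0, -1],
  [0, -0.6, 0, 0, 0, -1],
], fingers=0.6)

```text
t: 34.8
position: [0.6094, -0.1904, 0.3074]
tool_rot: [1.157, 2.92, 0.0]
wrist_force: [0.3, -0.1, 0.4]
finger_gap: 0.0514
grip_force: 0.0
```

>>> drive_tool([
  [0, -0.6, 0, 0, 0, -1],
  [0, -0.6, 0, 0, 0, -1],
  [0, -0.6, 0, 0, 0, -1],
  [0, -0.6, 0, 0, 0, -1],
  [0, -0.6, 0, 0, 0, -1],
])

```text
t: 35.3
position: [0.6094, -0.2504, 0.3073]
tool_rot: [1.874, 2.521, 0.0]
wrist_force: [-0.5, -0.3, -0.3]
finger_gap: 0.0513
grip_force: 0.0
```

>>> drive_tool([
  [0, -0.6, 0, 0, 0, -1],
  [0, -0.6, 0, 0, 0, -1],
  [0, -0.6, 0, 0, 0, -1],
  [0, -0.4, 0, 0, 0, 0],
  [0, 0, 0, 0, 0, 0],
])

```text
t: 35.8
position: [0.6095, -0.2949, 0.3072]
tool_rot: [2.239, 2.203, 0.0]
wrist_force: [-0.3, 0.5, -1.0]
finger_gap: 0.0515
grip_force: 0.0
```

Run:
```python
from h import *
go(.6065,-.285,.20,89)
d=grab('top')
print('box'); 
for s in stamps(d,.030,(350,184,424,216))[0]: print(s)
s=grab('side')
g=cv2.resize(d['img'][160:235,330:470],None,fx=4,fy=4,interpolation=cv2.INTER_CUBIC); g2=cv2.resize(s['img'][180:255,270:410],None,fx=4,fy=4,interpolation=cv2.INTER_CUBIC)
cv2.imwrite('pics/b7.png',np.vstack([g,g2])[:600])
```

```text
t 35.8 pos [ 0.6095 -0.2949  0.3072] psi 89.06 gap 0.0515 F [-0.3  0.5 -1. ] ovh 0.1734
units [-0.15  0.49 -5.36] [ 0.    0.   -0.01] j [-0.55  0.43 -0.03  1.12 -0.    1.04]
box
(array([405., 197.]), 0.6142, -0.2098, np.float32(0.0568), np.float32(0.0328), np.float32(176.7))
(array([386., 199.]), 0.6064, -0.1633, np.float32(0.0823), np.float32(0.0338), np.float32(179.2))
(array([367., 199.]), 0.6057, -0.1178, np.float32(0.0819), np.float32(0.033), np.float32(179.2))
```

View pics/b7.png

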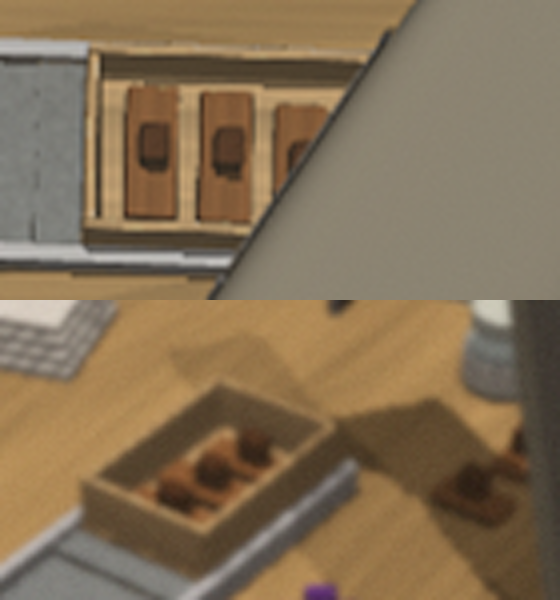

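All three longs stand upright in the box. I'll lower behind it and begin the push.

>>> drive_tool([
  [-0.15, 0, -1, 0, 0, 0],
  [0, 0, -1, 0, 0, 0],
  [0, 0, -1, 0, 0, 0],
  [0, 0, -1, 0, 0, 0],
  [0, 0, -1, 0, 0, 0],
])

```text
t: 36.4
position: [0.6065, -0.293, 0.2063]
tool_rot: [-2.238, -2.204, -0.0]
wrist_force: [0.8, -0.2, 0.0]
finger_gap: 0.0512
grip_force: 0.0
```

>>> drive_tool([
  [0, 0, -0.36, 0, 0, 0],
  [0.01, 0.4, 0, 0, 0, 0],
  [0.01, 0.4, 0, 0, 0, 0],
  [0.01, 0.4, 0, 0, 0, 0],
  [0.01, 0.4, 0, 0, 0, 0],
])

```text
t: 36.9
position: [0.6078, -0.2613, 0.2011]
tool_rot: [2.238, 2.201, 0.0]
wrist_force: [-0.4, -3.0, 0.3]
finger_gap: 0.0514
grip_force: 1.2
```

>>> drive_tool([
  [0.01, 0.4, 0, 0, 0, 0],
  [0.01, 0.4, 0, 0, 0, 0],
  [0.01, 0.4, 0, 0, 0, 0],
  [0.01, 0.4, 0, 0, 0, 0],
  [0.01, 0.4, 0, 0, 0, 0],
])

```text
t: 37.4
position: [0.6084, -0.2214, 0.1999]
tool_rot: [2.24, 2.201, -0.0]
wrist_force: [-0.3, -3.1, 1.7]
finger_gap: 0.0511
grip_force: 1.4
```

Run:
```python
from h import *
go(.6065,-.06,.20,89)
d=grab('top'); s=grab('side')
g=cv2.resize(d['img'][150:235,250:450],None,fx=3.5,fy=3.5,interpolation=cv2.INTER_CUBIC); g2=cv2.resize(s['img'][180:265,240:440],None,fx=3.5,fy=3.5,interpolation=cv2.INTER_CUBIC)
cv2.imwrite('pics/b8.png',np.vstack([g,g2])[:600])
```

```text
t 37.4 pos [ 0.6084 -0.2214  0.1999] psi 89.0 gap 0.0511 F [-0.3 -3.1  1.7] ovh 0.1734
units [-0.09  8.07  0.  ] [0. 0. 0.] j [-0.45  0.48 -0.2   0.89 -0.    1.14]
```

View pics/b8.png

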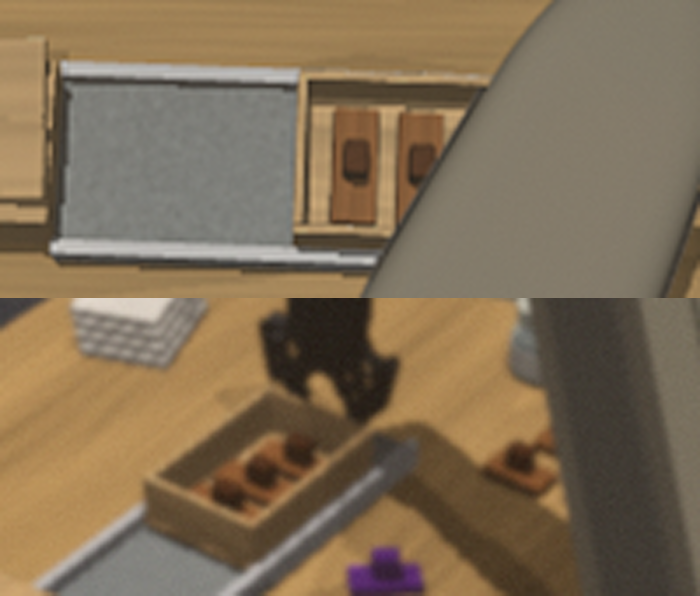

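The box slides smoothly at about 3 N with the stamps upright, so I'll continue.

>>> drive_tool([
  [0.007, 0.4, 0, 0, 0, 0],
  [0.007, 0.4, 0, 0, 0, 0],
  [0.007, 0.4, 0, 0, 0, 0],
  [0.007, 0.4, 0, 0, 0, 0],
  [0.007, 0.4, 0, 0, 0, 0],
])

```text
t: 38.0
position: [0.6087, -0.1811, 0.1994]
tool_rot: [-2.24, -2.202, 0.0]
wrist_force: [0.4, -2.4, 0.0]
finger_gap: 0.0514
grip_force: 1.1
```

>>> drive_tool([
  [0.007, 0.4, 0, 0, 0, 0],
  [0.007, 0.4, 0, 0, 0, 0],
  [0.007, 0.4, 0, 0, 0, 0],
  [0.007, 0.4, 0, 0, 0, 0],
  [0.007, 0.4, 0, 0, 0, 0],
])

```text
t: 38.5
position: [0.6097, -0.1413, 0.1998]
tool_rot: [2.24, 2.202, -0.0]
wrist_force: [-0.0, -2.5, 0.8]
finger_gap: 0.0511
grip_force: 1.2
```

>>> drive_tool([
  [0.007, 0.4, 0, 0, 0, 0],
  [0.007, 0.4, 0, 0, 0, 0],
  [0.007, 0.4, 0, 0, 0, 0],
  [0.007, 0.4, 0, 0, 0, 0],
  [0.007, 0.4, 0, 0, 0, 0],
])

```text
t: 39.0
position: [0.6107, -0.1014, 0.2002]
tool_rot: [2.24, 2.201, 0.001]
wrist_force: [0.2, -0.4, 0.8]
finger_gap: 0.0514
grip_force: 0.4
```

Run:
```python
from h import *
go(.6105,-.055,.20,89)
d=grab('top')
for s in stamps(d,.027,(260,184,420,216))[0]: print(s)
```

```text
t 39.0 pos [ 0.6107 -0.1014  0.2002] psi 89.0 gap 0.0514 F [ 0.2 -0.4  0.8] ovh 0.1734
units [-0.01  2.32 -0.01] [0.   0.01 0.  ] j [-0.27  0.44 -0.27  0.87  0.    1.32]
(array([303., 198.]), 0.6075, 0.0419, np.float32(0.0736), np.float32(0.0325), np.float32(179.3))
```

>>> drive_tool([
  [0.005, 0.3, 0, 0, 0, 0],
  [0.005, 0.3, 0, 0, 0, 0],
  [0.005, 0.3, 0, 0, 0, 0],
  [0.005, 0.3, 0, 0, 0, 0],
  [0.005, 0.3, 0, 0, 0, 0],
])

```text
t: 39.55
position: [0.6106, -0.0714, 0.1994]
tool_rot: [-2.24, -2.202, 0.001]
wrist_force: [-1.1, -1.6, -0.0]
finger_gap: 0.0514
grip_force: 0.7
```

>>> drive_tool([
  [0.005, 0.3, 0, 0, 0, 0],
  [0.005, 0.2, 0, 0, 0, 0],
  [0.005, 0.2, 0, 0, 0, 0],
  [0, 0.1, 0, 0, 0, 0],
  [0, 0, 0, 0, 0, 0],
])

```text
t: 40.05
position: [0.6112, -0.0555, 0.1998]
tool_rot: [-2.24, -2.202, -0.001]
wrist_force: [0.3, -0.6, -1.1]
finger_gap: 0.0512
grip_force: 0.0
```

Run:
```python
from h import *
go(.6115,-.052,.20,89)
d=grab('top')
for s in stamps(d,.023,(260,180,420,216))[0]: print(s)
# rim dark/bright profile: far-rim line vs shelf
s=grab('side'); cv2.imwrite('pics/s9.png',cv2.resize(s['img'][190:340,180:380],None,fx=3,fy=3,interpolation=cv2.INTER_CUBIC))
cv2.imwrite('pics/t9.png',cv2.resize(d['img'][150:240,240:400],None,fx=3.75,fy=3.75,interpolation=cv2.INTER_CUBIC))
```

```text
t 40.05 pos [ 0.6112 -0.0555  0.1998] psi 89.03 gap 0.0512 F [ 0.3 -0.6 -1.1] ovh 0.1734
units [0.01 0.17 0.01] [-0.01  0.   -0.01] j [-0.2   0.43 -0.28  0.86  0.    1.39]
(array([284., 195.]), 0.6136, 0.0885, np.float32(0.0832), np.float32(0.0328), np.float32(178.6))
```

>>> drive_tool([
  [0, 0.1, 0, 0, 0, 0],
  [0, 0.1, 0, 0, 0, 0],
  [0, 0.05, 0, 0, 0, 0],
  [0, 0, 0, 0, 0, 0],
  [0, 0, 0, 0, 0, 0],
])

```text
t: 40.65
position: [0.6115, -0.0519, 0.1999]
tool_rot: [2.239, 2.2, -0.003]
wrist_force: [-0.0, -4.9, -0.6]
finger_gap: 0.0509
grip_force: 2.6
```

Run:
```python
from h import *
go(.6115,-.052,.20,89)
d=grab('top'); s=grab('side')
for q in stamps(d,.023,(260,180,420,216))[0]: print(q)
g2=cv2.resize(s['img'][215:325,190:360],None,fx=4,fy=4,interpolation=cv2.INTER_CUBIC)
cv2.imwrite('pics/s9.png',g2)
```

```text
t 40.65 pos [ 0.6115 -0.0519  0.1999] psi 88.98 gap 0.0509 F [-0.  -4.9 -0.6] ovh 0.1734
units [-0.   -0.01  0.  ] [0.03 0.01 0.  ] j [-0.19  0.43 -0.28  0.86 -0.    1.4 ]
(array([283., 195.]), 0.6135, 0.0915, np.float32(0.083), np.float32(0.0327), np.float32(179.0))
```

View pics/s9.png

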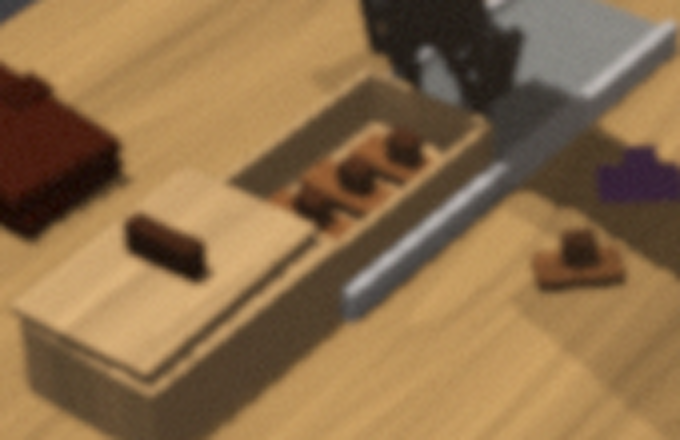

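The box is seated: its rim is level with the shelf in the side view, the end stop pushes back at about 5 N, and the three stamps are upright. The lid is next.

>>> drive_tool([
  [0, -0.5, 0, 0, 0, 0],
  [0, -0.5, 0.2, 0, 0, 0],
  [0, 0, 1, 0, 0, 0],
  [0, 0, 1, 0, 0, 0],
  [0, 0, 1, 0, 0, 0],
])

```text
t: 41.25
position: [0.611, -0.0715, 0.2644]
tool_rot: [-2.241, -2.201, -0.001]
wrist_force: [0.2, -0.3, 0.2]
finger_gap: 0.0513
grip_force: 0.0
```

>>> drive_tool([
  [0, 0, 1, 0, 0, 0],
  [0, 0, 1, 0, 0, 0],
  [0.047, 0.93, 0, 0, 0, 0.97],
  [0.047, 0.93, 0, 0, 0, 0.97],
  [0.047, 0.93, 0, 0, 0, 0.97],
], fingers=0.5)

```text
t: 41.75
position: [0.614, -0.0152, 0.3044]
tool_rot: [1.876, 2.52, 0.002]
wrist_force: [0.2, -0.3, 0.2]
finger_gap: 0.0425
grip_force: 0.0
```

>>> drive_tool([
  [0.047, 0.93, 0, 0, 0, 0.97],
  [0.047, 0.93, 0, 0, 0, 0.97],
  [0.047, 0.93, 0, 0, 0, 0.97],
  [0.047, 0.93, 0, 0, 0, 0.97],
  [0.047, 0.93, 0, 0, 0, 0.97],
])

```text
t: 42.25
position: [0.6187, 0.0781, 0.304]
tool_rot: [-1.182, -2.91, -0.001]
wrist_force: [-0.5, -0.2, 0.4]
finger_gap: 0.0427
grip_force: 0.0
```

>>> drive_tool([
  [0.047, 0.93, 0, 0, 0, 0.97],
  [0.047, 0.93, 0, 0, 0, 0.97],
  [0.047, 0.93, 0, 0, 0, 0.97],
  [0.047, 0.93, 0, 0, 0, 0.97],
  [0.047, 0.93, 0, 0, 0, 0.97],
])

```text
t: 42.75
position: [0.6235, 0.1711, 0.3039]
tool_rot: [-0.413, -3.114, -0.001]
wrist_force: [0.7, 0.5, 0.1]
finger_gap: 0.0428
grip_force: 0.0
```

>>> drive_tool([
  [0.047, 0.93, 0, 0, 0, 0.97],
  [0.047, 0.93, 0, 0, 0, 0.97],
  [0.047, 0.93, 0, 0, 0, 0.97],
  [0, 0, 0, 0, 0, 0],
  [0, 0, 0, 0, 0, 0],
])

```text
t: 43.25
position: [0.6262, 0.2264, 0.3038]
tool_rot: [0.056, -3.141, 0.0]
wrist_force: [-0.2, 0.1, -0.5]
finger_gap: 0.0424
grip_force: 0.0
```

Run:
```python
from h import *
go(.6266,.2253,.256,182.5)
d=grab('top')
# inner opening of box: floor/stamps
for q in stamps(d,.023,(260,176,420,220))[0]: print(q)
h=cv2.cvtColor(d['img'],cv2.COLOR_BGR2HSV)
for col in (300,): print([int(v) for v in h[160:232,col,2]])
```

```text
t 43.25 pos [0.6262 0.2264 0.3038] psi -177.95 gap 0.0424 F [-0.2  0.1 -0.5] ovh 0.1734
units [ 0.02 -0.05 -2.39] [ 0.   -0.    0.08] j [ 0.25  0.41 -0.06  1.1  -0.    0.21]
(array([319., 198.]), 0.608, 0.0006, np.float32(0.0764), np.float32(0.0332), np.float32(178.9))
(array([301., 196.]), 0.6131, 0.046, np.float32(0.0851), np.float32(0.0331), np.float32(179.5))
(array([283., 195.]), 0.615, 0.0916, np.float32(0.0859), np.float32(0.0329), np.float32(179.2))
[165, 160, 162, 165, 166, 163, 163, 161, 169, 185, 196, 147, 70, 79, 80, 80, 88, 104, 112, 154, 164, 142, 142, 143, 142, 143, 143, 145, 137, 102, 82, 87, 88, 90, 89, 88, 92, 84, 61, 45, 65, 123, 144, 134, 130, 130, 131, 131, 129, 132, 132, 133, 95, 142, 202, 152, 68, 72, 73, 71, 138, 170, 172, 129, 63, 65, 68, 118, 138, 133, 133, 135]
```

Run:
```python
from h import *
d=grab('top')
for c in (272,300,325):
    g=cv2.cvtColor(d['img'],cv2.COLOR_BGR2HSV)[:,c,2]
    print(c,[int(v) for v in g[164:174]],[int(v) for v in g[208:222]],[onz(d,c,v,.061).round(4)[:2].tolist() for v in(167.5,171.2,212.8,215.6)])
```

```text
272 [139, 141, 141, 151, 159, 167, 129, 68, 74, 74] [162, 166, 143, 111, 135, 171, 134, 66, 72, 73, 79, 79, 78, 76] [[0.6727, 0.1173], [0.6633, 0.117], [0.5588, 0.113], [0.5518, 0.1127]]
300 [166, 162, 163, 161, 169, 184, 196, 147, 71, 80] [130, 132, 132, 133, 94, 143, 203, 151, 69, 73, 72, 70, 138, 171] [[0.6741, 0.0489], [0.6647, 0.0487], [0.5601, 0.0457], [0.5532, 0.0455]]
325 [165, 164, 160, 162, 163, 162, 172, 192, 146, 71] [124, 139, 140, 150, 154, 138, 162, 196, 148, 69, 77, 75, 87, 165] [[0.6753, -0.0121], [0.6659, -0.0123], [0.5614, -0.0144], [0.5544, -0.0145]]
```

>>> drive_tool([
  [0.02, -0.05, -0.6, 0, 0, 0.08],
  [0, 0, -0.6, 0, 0, 0],
  [0, 0, -0.6, 0, 0, 0],
  [0, 0, -0.4, 0, 0, 0],
  [0, 0, -0.15, 0, 0, 0],
])

```text
t: 43.85
position: [0.6258, 0.2253, 0.2545]
tool_rot: [0.071, -3.138, 0.001]
wrist_force: [-0.2, 1.0, -0.5]
finger_gap: 0.0427
grip_force: 0.0
```

>>> drive_tool([
  [0, 0, 0, 0, 0, 0],
  [0, 0, 0, 0, 0, 0],
  [0, 0, 0, 0, 0, 0],
  [0, 0, 0, 0, 0, 0],
  [0, 0, 0, 0, 0, 0],
], fingers=0, newtons=40)

```text
t: 44.35
position: [0.6266, 0.2258, 0.257]
tool_rot: [-0.072, 3.14, 0.0]
wrist_force: [-0.1, 0.2, -1.2]
finger_gap: 0.0152
grip_force: 41.7
```

Run:
```python
from h import *
go(.6148,.046,.256,179)
print(manip.get_obs()['torque'],manip.get_obs()['grip_force'])
```

```text
t 44.35 pos [0.6266 0.2258 0.257 ] psi -177.39 gap 0.0152 F [-0.1  0.2 -1.2] ovh 0.1734
units [-0.59 -8.99 -0.05] [-0.   0.  -0.6] j [ 0.25  0.45 -0.1   1.01  0.    0.2 ]
[0.00715736 0.00658201 0.01024097] 41.686989068984985
```

>>> drive_tool([
  [-0.1, 0, 0, 0, 0, -0.12],
  [-0.1, 0, 0, 0, 0, -0.12],
  [-0.13, 0, 0, 0, 0, -0.12],
  [-0.13, 0, 0, 0, 0, -0.12],
  [-0.13, 0, 0, 0, 0, -0.12],
])

```text
t: 44.85
position: [0.6147, 0.2257, 0.257]
tool_rot: [0.029, 3.141, 0.0]
wrist_force: [0.8, -0.1, -0.6]
finger_gap: 0.0154
grip_force: 41.8
```

>>> drive_tool([
  [0, -0.4, 0, 0, 0, 0],
  [0, -0.4, 0, 0, 0, 0],
  [0, -0.4, 0, 0, 0, 0],
  [0, -0.4, 0, 0, 0, 0],
  [0, -0.4, 0, 0, 0, 0],
])

```text
t: 45.35
position: [0.615, 0.1849, 0.257]
tool_rot: [0.028, 3.141, 0.001]
wrist_force: [0.3, 1.6, 1.7]
finger_gap: 0.015
grip_force: 42.0
```

Run:
```python
from h import *
go(.6149,.0463,.256,179)
```

```text
t 45.35 pos [0.615  0.1849 0.257 ] psi 178.98 gap 0.015 F [0.3 1.6 1.7] ovh 0.1734
units [-0.   -6.93 -0.05] [-0.  0.  0.] j [ 0.19  0.41 -0.16  0.99  0.    0.21]
```

>>> drive_tool([
  [0, -0.4, 0, 0, 0, 0],
  [0, -0.4, 0, 0, 0, 0],
  [0, -0.4, 0, 0, 0, 0],
  [0, -0.4, 0, 0, 0, 0],
  [0, -0.4, 0, 0, 0, 0],
])

```text
t: 45.85
position: [0.6149, 0.1451, 0.257]
tool_rot: [0.027, 3.141, 0.001]
wrist_force: [-0.1, 2.9, 2.3]
finger_gap: 0.0151
grip_force: 42.2
```

>>> drive_tool([
  [0, -0.4, 0, 0, 0, 0],
  [0, -0.4, 0, 0, 0, 0],
  [0, -0.4, 0, 0, 0, 0],
  [0, -0.4, 0, 0, 0, 0],
  [0, -0.4, 0, 0, 0, 0],
])

```text
t: 46.35
position: [0.6148, 0.1051, 0.2568]
tool_rot: [0.027, 3.141, 0.001]
wrist_force: [-0.3, 2.1, 4.4]
finger_gap: 0.0149
grip_force: 42.4
```

>>> drive_tool([
  [0, -0.4, 0, 0, 0, 0],
  [0, -0.4, 0, 0, 0, 0],
  [0, -0.4, 0, 0, 0, 0],
  [0, -0.4, 0, 0, 0, 0],
  [0, -0.4, 0, 0, 0, 0],
])

```text
t: 46.85
position: [0.6146, 0.065, 0.2565]
tool_rot: [-0.027, -3.141, 0.0]
wrist_force: [-0.2, 1.2, 2.7]
finger_gap: 0.0153
grip_force: 42.3
```

>>> drive_tool([
  [0, -0.3, 0, 0, 0, 0],
  [0, -0.3, 0, 0, 0, 0],
  [0, -0.2, 0, 0, 0, 0],
  [0, -0.13, 0, 0, 0, 0],
  [0, 0, 0, 0, 0, 0],
])

```text
t: 47.35
position: [0.6144, 0.0466, 0.256]
tool_rot: [-0.028, -3.14, 0.001]
wrist_force: [-0.1, -0.2, -1.5]
finger_gap: 0.0149
grip_force: 41.6
```

Run:
```python
from h import *
go(.6149,.0463,.256,179)
```

```text
t 47.35 pos [0.6144 0.0466 0.256 ] psi 178.97 gap 0.0149 F [-0.1 -0.2 -1.5] ovh 0.1734
units [ 0.02 -0.01 -0.  ] [ 0.01 -0.01  0.  ] j [-0.03  0.37 -0.22  0.97 -0.   -0.01]
```

Contact force vanished and the gripper now carries the lid's weight, so the plug is over the opening. I'll lower gently.

>>> drive_tool([
  [0, 0, -0.1, 0, 0, 0],
  [0, 0, -0.1, 0, 0, 0],
  [0, 0, -0.1, 0, 0, 0],
  [0, 0, 0, 0, 0, 0],
  [0, 0, 0, 0, 0, 0],
])

```text
t: 47.85
position: [0.6148, 0.0472, 0.2508]
tool_rot: [-0.027, -3.141, -0.0]
wrist_force: [-0.3, 0.2, -1.1]
finger_gap: 0.0151
grip_force: 41.7
```

Run:
```python
from h import *
go(.6149,.0463,.2495,179)
```

```text
t 47.85 pos [0.6148 0.0472 0.2508] psi 179.02 gap 0.0151 F [-0.3  0.2 -1.1] ovh 0.1734
units [ 0.01 -0.05 -0.06] [-0. -0. -0.] j [-0.03  0.38 -0.23  0.96  0.   -0.01]
```

Still free after about 5 mm, so the plug is inside. I'll release, then lift away clear of the view.

>>> drive_tool([
  [0, 0, -0.05, 0, 0, 0],
  [0, 0, 0, 0, 0, 0],
  [0, 0, 0, 0, 0, 0],
  [0, 0, 0, 0, 0, 0],
  [0, 0, 0, 0, 0, 0],
])

```text
t: 48.35
position: [0.6148, 0.0472, 0.2504]
tool_rot: [0.027, 3.141, 0.001]
wrist_force: [-1.7, 0.3, 5.6]
finger_gap: 0.0154
grip_force: 42.6
```

>>> drive_tool([
  [0, 0, 0, 0, 0, 0],
  [0, 0, 0, 0, 0, 0],
  [0, 0, 0, 0, 0, 0],
  [0, 0, 0, 0, 0, 0],
  [0, 0, 0.3, 0, 0, 0],
], fingers=0.5)

```text
t: 48.85
position: [0.6143, 0.047, 0.2548]
tool_rot: [-0.027, -3.139, 0.0]
wrist_force: [0.1, -0.2, -0.0]
finger_gap: 0.0427
grip_force: 0.0
```

>>> drive_tool([
  [0, 0, 0.8, 0, 0, 0],
  [0, 0, 1, 0, 0, 0],
  [0, 0, 1, 0, 0, 0],
  [0, 0, 1, 0, 0, 0],
  [0, 0, 1, 0, 0, 0],
])

```text
t: 49.35
position: [0.6148, 0.0471, 0.353]
tool_rot: [0.027, 3.141, -0.0]
wrist_force: [1.0, 0.1, 0.3]
finger_gap: 0.0425
grip_force: 0.0
```

>>> drive_tool([
  [-0.2, -1, 0.3, 0, 0, 0],
  [-0.2, -1, 0.3, 0, 0, 0],
  [-0.2, -1, 0.3, 0, 0, 0],
  [-0.2, -1, 0.3, 0, 0, 0],
  [-0.2, -1, 0.3, 0, 0, 0],
])

```text
t: 49.85
position: [0.5946, -0.0536, 0.3824]
tool_rot: [0.027, 3.141, -0.0]
wrist_force: [0.2, 0.5, 0.0]
finger_gap: 0.0426
grip_force: 0.0
```

>>> drive_tool([
  [-0.2, -1, 0.3, 0, 0, 0],
  [-0.2, -1, 0.3, 0, 0, 0],
  [-0.2, -1, 0.3, 0, 0, 0],
  [-0.2, -1, 0.3, 0, 0, 0],
  [-0.2, -1, 0.3, 0, 0, 0],
])

```text
t: 50.35
position: [0.5745, -0.1537, 0.4124]
tool_rot: [0.027, 3.141, -0.0]
wrist_force: [-0.2, 0.2, 0.7]
finger_gap: 0.0425
grip_force: 0.0
```

>>> drive_tool([
  [-0.2, -1, 0, 0, 0, 0],
  [-0.2, -1, 0, 0, 0, 0],
  [-0.2, -1, 0, 0, 0, 0],
  [-0.2, -1, 0, 0, 0, 0],
  [-0.2, -1, 0, 0, 0, 0],
])

```text
t: 50.85
position: [0.5545, -0.2537, 0.4122]
tool_rot: [0.027, 3.141, -0.0]
wrist_force: [0.5, 0.7, -0.2]
finger_gap: 0.0427
grip_force: 0.0
```

Run:
```python
from h import *
d=grab('top'); s=grab('side')
g=cv2.resize(d['img'][150:330,110:470],None,fx=2,fy=2,interpolation=cv2.INTER_AREA)[:280]
g2=cv2.resize(s['img'][215:325,170:410],None,fx=3,fy=3,interpolation=cv2.INTER_CUBIC)[:320]
cv2.imwrite('pics/f.png',np.vstack([g,g2]))
```

View pics/f.png

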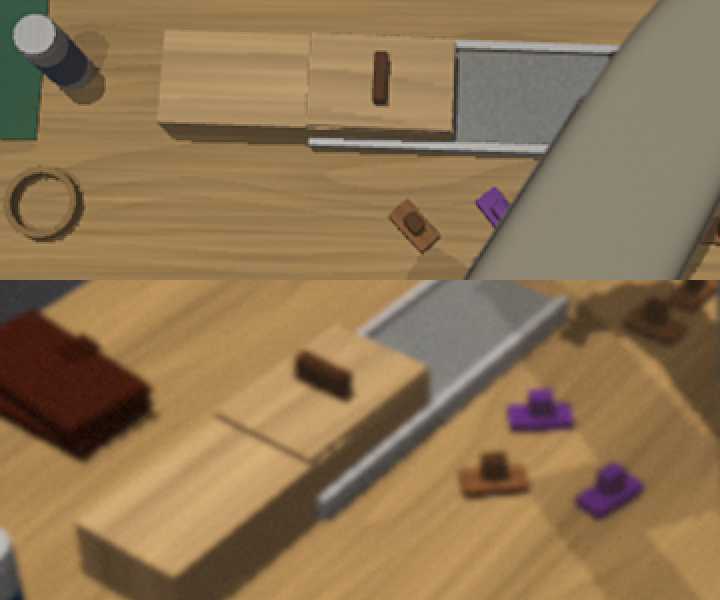

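The lid sits flush on the seated box, with no gap in the side view. The shorts stand on the bench and nothing else has moved.

```bash
python3 -c "
from h import *
print(manip.sign_off())"
```

```text
the job is handed in; nothing more can be done
None
```

The job is handed in: all three long stamps are packed upright, the shorts stand on the bench, the box is seated in the recess and the lid is home; while loading, one stamp touched the rim at about 11 N and pressed on the box floor at about 26 N, both within limits.

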